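# Pack the slats in the drilling jig, clamp and punch-mark them

## Robot

A 6-joint arm with a two-finger parallel gripper is mounted at the origin on the work surface. World frame = base frame: x ahead of the robot, y to its left, z up, the work surface at z = 0. Lengths are in m, angles in rad, forces in N, time in s.
With the tool pointing down it reaches from about 0.35 to 0.975 m from the base axis. Payload 4.9 kg.
Tool frame: the origin (TCP) lies midway between the tips of the shut fingers; the grasp point (between the pads) lies 19 mm behind it; x points along the fingers, y is the direction in which the jaws open and shut, and the axes are right-handed (so a half turn about x gives the same grasp; the last joint's range is limited). The gripper opens to 85 mm and grips with 20 to 120 N. Pads are 22 mm wide; open, the fingers measure 114 mm over their backs; the gripper's body (76 mm by 85 mm) begins 54 mm behind the grasp point. The pads swing forward as they close: fully open they stand 13 mm farther back than shut.
Start: joints at [-1.236, 0.053, 1.613, -0, 1.476, -0.119], TCP at [0.274, -0.562, 0.231] pointing down, gripper open.
Joint ranges: [-3.01, 3.01], [-1.01, 2.22], [0.06, 2.58], [-1.02, 4.17], [0.09, 2.62], [-3.14, 3.14]. Speed limits (rad/s): [2.57, 2.57, 3.14, 3.14, 3.14, 3.14].

## Interface

Orientations are given as a rotation vector (axis times angle).
In Python, from station import ctrl gives the robot as it stands.
- The arm moves only by the shell command python3 -m handwheel 'ROWS' [FORCE]. ROWS is JSON, a list of rows, each a list of 3 entries, a list of its own where there are three numbers: the finger opening in m, from 0 to 0.0854, then the shift along the tool's x, y, z in m, then the turn, a rotation vector about the tool's x, y, z in degrees. In form: [[claw, [dx, dy, dz], [ax, ay, az]], ...]. A call has 1 to 10 rows; each row shifts and turns the commanded pose from where the row before left it, along the tool's axes as they then stand; what a row does not reach is not made up. A row lasts 1/12 s, in which the tool goes at most 41.7 mm and 7.16 degrees, less where a joint would pass 70% of its speed; a pose out of reach is approached as far as the arm can. A call with a gripper value outside its range is refused whole. The fingers move at their own pace and stop on an object; FORCE is the grip in N (left out, the last holds). Time passes only in rows, so rows that do not move let the fingers close. It gives the time, the measured TCP pose, the force and the opening at its end, in the units of the state.
- ctrl.get_obs(): the state, without advancing time (a new reading comes with each control period).
- ctrl.get_image(name): name is "scene" or "side" or "wrist"; returns the picture (400x640x3 uint8, red, green, blue); there is no depth.
- ctrl.camera_params(name): a dict with "vertical_fov" (degrees; the focal length in pixels is half the picture's height over the tangent of half this angle, whatever the lens; pixels are square), "cx", "cy" (the principal point, pixels), "rvec" (rotation vector, rad) and "tvec" (3), from world to camera coordinates, as OpenCV has them; the wrist camera has in their place "T_tool_cam" (4x4, takes a point from camera to tool coordinates, whose origin is the TCP and whose axes are the tool frame's). Camera axes: x right, y down, z forward; pixel columns grow to the right and rows downward; lengths in m; the calibration is good to about 2 mm. A picture is of the moment at which its call begins: read the wrist's pose just before it. camera_params takes no time and is no camera call.
- ctrl.finish_job(): hands the job in, once; it reports no verdict.
Trained networks look in the newest picture that a camera, given by its name, has taken for a name from the list of things; names that differ only in an ending like _2 or _b are one class to them, and where a whole thing is asked for, a point or a joint stands for the part that bears it (a point fixed in the world has none). Each returns a list of dicts, best first, with "score" (0 to 1); they miss things now and then, are a little off and sometimes report something else, mostly with a low value. They report only what shows in the picture. A call takes as long as a camera call. They do not tell look-alikes from the thing itself.
- ctrl.look_for(thing, camera): "box" ([centre column, centre row, width, height] in pixels, round what is visible of it).
- ctrl.silhouettes(thing, camera): "mask" (400x640 bool, what is visible of it) and "box" ([centre column, centre row, width, height] in pixels, round what is visible of it).
- ctrl.tip_of(thing, camera): "centre" ([row, column] in pixels: a listed point, or the origin of a listed thing).
The state is a dict: "t": time; "q": joint angles; "dq": joint speeds; "effort": joint torques, N m; "tool_pos": TCP position; "tool_rot": TCP orientation; "contact_force": force on the tool from outside, world axes, zero at the start; "wrist_torque": the same for the moment, N m; "opening": finger opening in m.
Only numpy, scipy, OpenCV 4.12 (cv2) and the standard library are available. Lean on these libraries where they do the work, as an engineer would, in place of code of your own. Each camera call takes 0.05 s, during which the arm holds its last target.

## Task

Lay every short light-wood slat from the bench flat on the jig as one pack, one on top of another, and tap the pack until all its edges are flush against the long fence and the end stop under the blue punch. Then push the red clamp handle over until it locks down on the pack, and only then press the yellow punch plunger fully down to its stop and let it come back up. Leave the pack clamped and flush, ready for drilling, and do not disturb the other things on the bench.

Things in the scene. Friction and masses are not known exactly. Their poses are not given: they have to be found in the camera images.
- seat (a point): At deck height in the drilling jig (fixed to the bench), right under the centre of a slat that is home. x runs along the jig away from the blue punch, y towards the long fence and the clamp, z up: the 'seat frame', in mm. Slats rest at z 0 on the grey deck (x -92..16) and a grey rail (x 70..92), both y -87..22; between and beyond them (to x 118) is a steel base plate, z -14. Bench: z -20. Sides +x and -y are open.
- fence_top (a point): Middle of the top edge of the long aluminium fence's face, at seat frame (0, 22, 38). The face is the plane y = 22, x from -85 to 85, the fence 12 mm thick. A slat that is home has its long edge against it.
- stop_top (a point): Top edge of the end stop's face, at seat frame (-80, 0, 44). The face is the plane x = -80, y from -78 to 22; the stop is 12 mm thick. A slat that is home has its short end against it.
- guide_edge (a point): Lower outer edge of the blue punch's guide block, at seat frame (-48, 0, 46). The block (y -17..17, top at z 76) overhangs the deck from here to the end stop, 46 mm above the deck, so the slats must slide in under it from the +x or -y side. The punch's column stands behind the stop (x -128..-92, y -22..22).
- plunger_top (a point): Top centre of the punch's round yellow plunger head (34 mm across, 12 mm thick), at seat frame (-65, 0, 114) when up. Pressed straight down.
- plunger (a joint): Plunger travel in m: 0 up, 0.024 fully down at its stop. Return spring: about 4 N to start it, about 9 N at the stop, up to 3 N more when the marker pin inside meets the pack. It comes back up by itself.
- clamp_pivot (a point): Handle pivot of the hold-down toggle clamp behind the long fence, at seat frame (-30, 78, 20); axis along x. Clamp  x -55..-5, y 34..98, up to z 60. Open, the clamp's arm stands upright behind the fence at y 60, up to z 112 (x -39..-21), its rubber-tipped spindle at z 104 reaching towards the deck to y 27. Locked, the sprung rubber tip presses on the pack at x -30, y 5.
- clamp_grip (a point): Point on the centre line of the clamp handle's red grip, 95 mm from clamp_pivot. The grip is a round bar 18 mm thick from 63 to 121 mm from the pivot. The handle turns in the seat frame's y-z plane: open it points up, 1.2 rad above +y; locked it points out along +y (away from the deck), 0.1 rad above level.
- clamp_handle (a joint): Handle angle in rad: 0 open (upright), 1.1 fully over and locked; elevation above level = 1.2 minus this. Friction holds it anywhere while the tip is off the pack; then the sprung tip pushes back until dead centre at 1.0, beyond which it locks. About 1 N at the grip moves it at first, up to about 15 N near dead centre. It can be pushed over, or pinched and led along its arc, either way.
- slat0_center (a point): Centre (half-way up, 4 mm above its underside) of a light wooden slat, 160 x 44 x 8 mm, x along its length, z up, 30 to 55 g. All five slats are alike; three to five are present (absent ones read None). They lie flat on the bench at the start; a pack of five is 40 mm high.
- slat1_center (a point): Centre (half-way up, 4 mm above its underside) of a light wooden slat, 160 x 44 x 8 mm, x along its length, z up, 30 to 55 g. All five slats are alike; three to five are present (absent ones read None). They lie flat on the bench at the start; a pack of five is 40 mm high.
- slat2_center (a point): Centre (half-way up, 4 mm above its underside) of a light wooden slat, 160 x 44 x 8 mm, x along its length, z up, 30 to 55 g. All five slats are alike; three to five are present (absent ones read None). They lie flat on the bench at the start; a pack of five is 40 mm high.
- slat3_center (a point): Centre (half-way up, 4 mm above its underside) of a light wooden slat, 160 x 44 x 8 mm, x along its length, z up, 30 to 55 g. All five slats are alike; three to five are present (absent ones read None). They lie flat on the bench at the start; a pack of five is 40 mm high.
- slat4_center (a point): Centre (half-way up, 4 mm above its underside) of a light wooden slat, 160 x 44 x 8 mm, x along its length, z up, 30 to 55 g. All five slats are alike; three to five are present (absent ones read None). They lie flat on the bench at the start; a pack of five is 40 mm high.
- screwdriver: Not part of the job: orange-handled screwdriver, 200 mm long, lying on the bench. Origin at its underside or grip line.
- wrench: Not part of the job: steel wrench, 180 mm long, lying on the bench. Origin at its underside or grip line.
- glue: Not part of the job: white bottle, 56 mm across, 150 mm tall, standing. Origin at its underside or grip line.
- tape_measure: Not part of the job: green tape measure case, 70 x 35 x 62 mm. Origin at its underside or grip line.
- try_square: Not part of the job: try square: dark wooden stock 110 x 20 x 16 mm with a 160 mm steel blade, lying flat. Origin at its underside or grip line.
- offcut: Not part of the job: brown wood offcut, 90 x 44 x 30 mm (thicker and shorter than the slats). Origin at its underside or grip line.
- screw_tray: Not part of the job: open blue plastic tray, 100 x 75 x 35 mm. Origin at its underside or grip line.
Mind the look-alikes: they are no part of the job. Leave any black or green look-alike of the part that bears slat0_center alone.

How it is judged:
On the way, in this order (a step that is already met when the one before it is completed fails the run):
1. all slats present lie in the jig as one pack, flush with the long fence and the end stop (x of slat0_center in the frame of seat between -0.004 and 0.004 m and y of slat0_center in the frame of seat between -0.004 and 0.004 m and angle between the x axis of each of slat0_center, slat1_center, slat2_center, slat3_center, slat4_center and the x axis of seat, either way round below 0.04 rad and angle between the z axis of each of slat0_center, slat1_center, slat2_center, slat3_center, slat4_center and the z axis of seat, either way round below 0.05 rad and x of slat1_center in the frame of seat between -0.004 and 0.004 m and y of slat1_center in the frame of seat between -0.004 and 0.004 m and x of slat2_center in the frame of seat between -0.004 and 0.004 m and y of slat2_center in the frame of seat between -0.004 and 0.004 m and x of slat3_center in the frame of seat between -0.004 and 0.004 m and y of slat3_center in the frame of seat between -0.004 and 0.004 m and x of slat4_center in the frame of seat between -0.004 and 0.004 m and y of slat4_center in the frame of seat between -0.004 and 0.004 m), for 0.2 s.
2. the clamp handle is pushed past centre and locked, with the pack flush (all of step 1 and value of joint clamp_handle above 1 rad), for 0.2 s.
3. the plunger is pressed down to its stop while the pack is clamped (value of joint plunger above 0.0222 m and value of joint clamp_handle above 1 rad), for 0.1 s.
At the end, for the whole second after the job is handed in: Every slat present lies flat in the jig in one pack, each within 4 mm of the position flush with the long fence and the end stop and within 0.04 rad of square; the clamp handle is locked (beyond 1.0 rad); the plunger is back up (within 3 mm); all at rest (all of step 2 and value of joint plunger below 0.003 m and linear speed of each of slat0, slat1, slat2, slat3, slat4 below 0.02 m/s); the robot touches nothing.
It fails at once if the plunger is pressed before the clamp is locked (value of joint plunger above 0.012 m and value of joint clamp_handle below 0.8 rad).
It fails at once if another thing on the bench is pushed more than 5 cm away, or the glue bottle is knocked over (distance of any of screwdriver, wrench, glue, tape_measure, try_square, offcut, screw_tray from where it was at the start of the episode above 0.05 m or angle between glue's own z axis and vertical above 0.6 rad).
Of slat0, slat1, slat2, slat3, slat4 only 3 to 5 are there at a start; the rules pass over those that are not, and their reading is None.
At some moment in a run one of slat0, slat1, slat2, slat3, slat4 may be knocked a few centimetres aside while the robot is not near it.
Once in a run the grip may slacken for a moment while it holds something.
It also fails if it takes over 210 s, if anything falls off the work surface, if the arm or the gripper's body presses on something with over 40 N, if the wrist force passes 120 N, or if a joint passes its speed limit or range.

## Working session

There is one attempt and no reset: what is moved stays moved. The work goes in short steps, Python scripts to look and compute and a shell command to move; the robot and the scene stay as the last step left them, time stands still between calls to the robot, and variables do not carry over. Pictures are saved under pics/ and viewed, and the job is handed in when it is done.

```bash
ls -la; mkdir -p pics; cat > h.py <<'E'
import numpy as np,cv2,json
from station import ctrl
def save(n,fn):
    im=ctrl.get_image(n); cv2.imwrite('pics/'+fn,im[:,:,::-1]); return im
def K(n):
    p=ctrl.camera_params(n); f=200/np.tan(np.radians(p['vertical_fov'])/2)
    return p,np.array([[f,0,p['cx']],[0,f,p['cy']],[0,0,1.]])
def cam(n,obs=None):
    # returns R (cam->world), origin, K
    p,k=K(n)
    if 'rvec' in p:
        R=cv2.Rodrigues(np.array(p['rvec'],float))[0]; return R.T,-R.T@np.array(p['tvec'],float).ravel(),k
    o=obs or ctrl.get_obs(); Rt=cv2.Rodrigues(np.array(o['tool_rot'],float))[0]; T=np.array(p['T_tool_cam'])
    return Rt@T[:3,:3],Rt@T[:3,3]+np.array(o['tool_pos']),k
def ray(c,u,v,z):
    R,o,k=c; d=R@np.linalg.inv(k)@np.array([u,v,1.]); return o+d*(z-o[2])/d[2]
def proj(c,P):
    R,o,k=c; q=k@(R.T@(np.array(P,float)-o)); return q[:2]/q[2]
E
python3 - <<'E'
from h import *
print(ctrl.get_obs())
for n in('scene','side','wrist'):
    save(n,n+'0.png'); print(n,ctrl.camera_params(n))
E
```

```text
total 12
drwxr-xr-x  3 agent agent 4096 Dec  6 21:00 .
drwxr-xr-x 23 root  root  4096 Dec  6 21:00 ..
drwxr-xr-x  2 agent agent 4096 Dec  6 21:00 pics
{'t': 0.0, 'q': array([-1.23601723e+00,  5.33664802e-02,  1.61429806e+00, -2.55961359e-05,
        1.47599802e+00, -1.19019996e-01]), 'dq': array([ 6.41520254e-04, -7.23231462e-04,  3.01800136e-04,  5.45181589e-05,
       -2.97250182e-04, -3.57788818e-04]), 'effort': array([ 1.01188627e-03, -3.93680227e+01, -3.70177031e+01, -9.69755843e-05,
        7.00879682e-03, -1.17022518e-05]), 'tool_pos': array([ 0.27376537, -0.56115636,  0.23005463]), 'tool_rot': array([ 1.96999284,  0.45696096, -1.97049471]), 'contact_force': array([-0.0609743 , -0.21182383, -1.17843603]), 'wrist_torque': array([ 0.04182858,  0.02097787, -0.02711565]), 'opening': 0.0849423663560932}
scene {'vertical_fov': 57.557076914991995, 'cx': 314.71296329753676, 'cy': 194.69657684825702, 'rvec': array([ 2.10780054,  0.59704765, -0.3340396 ]), 'tvec': array([-0.45844889, -0.04520055,  1.31235956])}
side {'vertical_fov': 52.81732143815776, 'cx': 320.6046259417445, 'cy': 186.08695502660962, 'rvec': array([ 0.03643873, -2.72342553,  1.50325685]), 'tvec': array([0.5288551 , 0.0733689 , 1.26954634])}
wrist {'vertical_fov': 65.69891110894163, 'cx': 314.30996012232964, 'cy': 200.2868652538608, 'T_tool_cam': array([[-1.90485663e-04, -3.21359498e-01,  9.46957252e-01,
        -1.42939186e-01],
       [ 9.99999963e-01, -2.44610921e-04,  1.18144312e-04,
         6.86527935e-04],
       [ 1.93669289e-04,  9.46957239e-01,  3.21359533e-01,
        -8.28902797e-02],
       [ 0.00000000e+00,  0.00000000e+00,  0.00000000e+00,
         1.00000000e+00]])}
```

View pics/scene0.png

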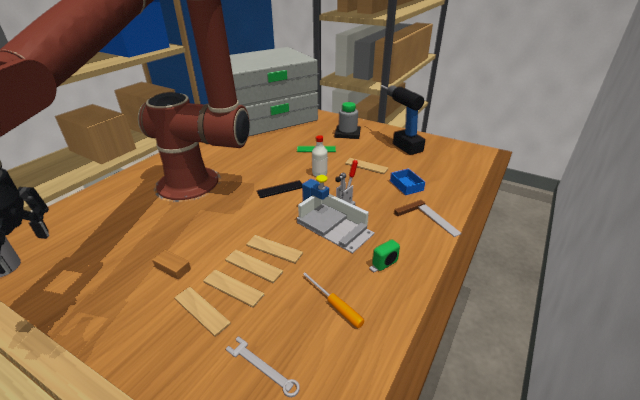

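View pics/side0.png

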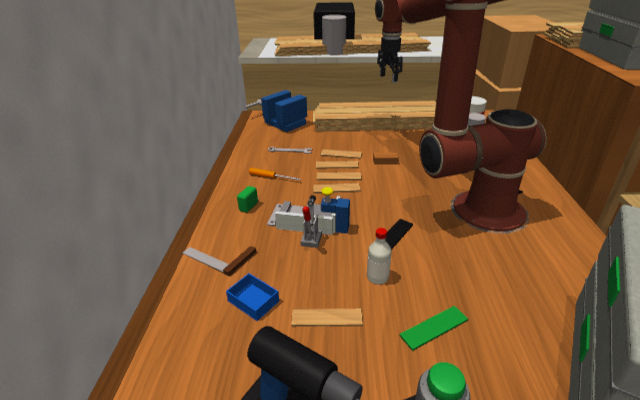

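View pics/wrist0.png

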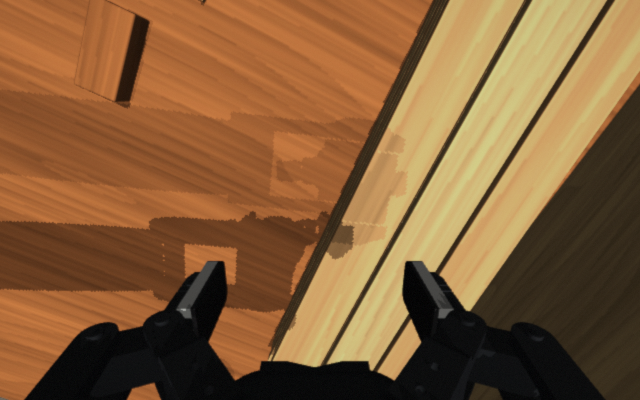

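```bash
python3 - <<'E'
from h import *
for n in('scene','side'):
    c=cam(n); print(n,'cam at',c[1])
    for t in ['seat','fence_top','stop_top','guide_edge','plunger_top','clamp_pivot','clamp_grip']:
        r=ctrl.tip_of(t,n); print(t,[(x['score'],np.round(x['centre'],1)) for x in r[:2]])
    r=ctrl.silhouettes('slat0_center',n)
    for x in r:
        print('slat',x['score'],np.round(x['box'],1),x['mask'].sum())
E
```

```text
scene cam at [ 0.98538698 -0.6905235   0.69763593]
seat [(0.83, array([212.1, 339.4])), (0.61, array([291. , 231.6]))]
fence_top []
stop_top [(0.85, array([194.9, 318.1])), (0.57, array([198. , 328.1]))]
guide_edge [(0.9, array([197.7, 328.2])), (0.49, array([366.3, 265.4]))]
plunger_top [(0.67, array([176.2, 318.4]))]
clamp_pivot [(0.88, array([196.8, 345.7])), (0.41, array([309.6, 199.6]))]
clamp_grip [(0.57, array([165. , 353.5]))]
slat 0.76 [280.4 188.7  43.6  16.3] 384
slat 0.73 [316.1 150.4  38.2  11.7] 205
slat 0.68 [366.9 165.6  43.4  12.1] 216
side cam at [0.48048885 1.0529401  0.74650267]
seat [(0.68, array([216.8, 307. ])), (0.47, array([230.4, 312.6]))]
fence_top [(0.65, array([211.2, 303.4]))]
stop_top [(0.96, array([212. , 331.7]))]
guide_edge [(0.85, array([208.6, 319.3])), (0.67, array([216.7, 303.8]))]
plunger_top [(0.61, array([189.7, 328.3])), (0.31, array([207.4, 318.3]))]
clamp_pivot []
clamp_grip [(0.58, array([208.3, 304.6]))]
slat 0.88 [327.6 315.9  72.1  18.8] 1261
slat 0.7 [399.2 233.5  23.2  29.8] 411
slat 0.66 [432.7 330.6  67.8  46.1] 1396
slat 0.21 [308.6 219.9  81.5  62.3] 2780
```

The scene picture shows four slats in a row at about (202,310), (234,287), (254,265) and (274,248), with a fifth at (366,165) beyond the jig. There is a black look-alike at (280,189) and a green one at (316,150). The jig is at about (340,215). Next I fit its pose.

```bash
cat >> h.py <<'E'
PTS={'seat':(0,0,0),'fence_top':(0,22,38),'stop_top':(-80,0,44),'guide_edge':(-48,0,46),'plunger_top':(-65,0,114),'clamp_pivot':(-30,78,20),'clamp_grip':(-30,78+95*np.cos(1.2),20+95*np.sin(1.2))}
E
python3 - <<'E'
from h import *
from scipy.optimize import least_squares
obs=[]
cs={n:cam(n) for n in('scene','side')}
for n in cs:
    save(n,n+'1.png')
    for t in PTS:
        for x in ctrl.tip_of(t,n)[:1]:
            if x['score']>.5: obs.append((n,t,x['centre'][1],x['centre'][0]))
def W(p,s):
    c,s_=np.cos(p[2]),np.sin(p[2]); s=np.array(s)/1000
    return np.array([p[0]+c*s[0]-s_*s[1],p[1]+s_*s[0]+c*s[1],.02+s[2]])
def f(p): return np.concatenate([proj(cs[n],W(p,PTS[t]))-(u,v) for n,t,u,v in obs])
best=min((least_squares(f,[.55,-.1,a],loss='soft_l1') for a in np.arange(-3,3.2,1)),key=lambda r:r.cost)
print(best.x,best.cost)
for o,r in zip(obs,f(best.x).reshape(-1,2)): print(o[:2],np.round(r,1))
# colour segmentation of slats
import cv2
for n in cs:
    im=cv2.imread(f'pics/{n}1.png'); hsv=cv2.cvtColor(im,cv2.COLOR_BGR2HSV)
    for (u,v) in ([(202,310),(234,287),(254,265),(274,248),(366,165)] if n=='scene' else [(342,154),(337,164),(338,176),(336,188),(327,317)]): print(n,hsv[v,u],hsv[v+14,u])
E
```

```text
[ 0.56918321  0.09105418 -0.18030386] 147.5491808979279
('scene', 'seat') [-1.5 -2.5]
('scene', 'fence_top') [-1.3 -1.4]
('scene', 'stop_top') [ 3.3 -1. ]
('scene', 'guide_edge') [-83.7  15. ]
('scene', 'plunger_top') [2.1 2.2]
('scene', 'clamp_pivot') [-0.4 -2.7]
('scene', 'clamp_grip') [-0.4 -4.1]
('side', 'fence_top') [-0.6  2.5]
('side', 'stop_top') [-1.4 -1.6]
('side', 'guide_edge') [ 2.1 -0.8]
('side', 'plunger_top') [-1.4  4.3]
('side', 'clamp_pivot') [ 0.5 -0.5]
('side', 'clamp_grip') [-26.7  -1.3]
scene [ 19 115 208] [ 18 134 126]
scene [ 18 117 209] [ 16 171 174]
scene [ 18 117 210] [ 15 168 179]
scene [ 18 117 210] [ 15 168 184]
scene [ 18 115 208] [ 15 167 176]
side [ 16 145 214] [ 15 173 143]
side [ 16 146 215] [ 16 147 177]
side [ 16 146 215] [ 16 146 182]
side [ 16 147 212] [106 185  88]
side [ 16 145 214] [ 13 185 160]
```

```bash
python3 - <<'E'
from h import *
for n,r in(('scene',(150,120,460,350)),('side',(180,130,460,340))):
    im=cv2.imread(f'pics/{n}0.png')[r[1]:r[3],r[0]:r[2]]
    im=cv2.resize(im,None,fx=2.4,fy=2.4,interpolation=cv2.INTER_CUBIC); cv2.imwrite(f'pics/{n}0z.png',im)
E
```

```text
(no output)
```

View pics/scene0z.png

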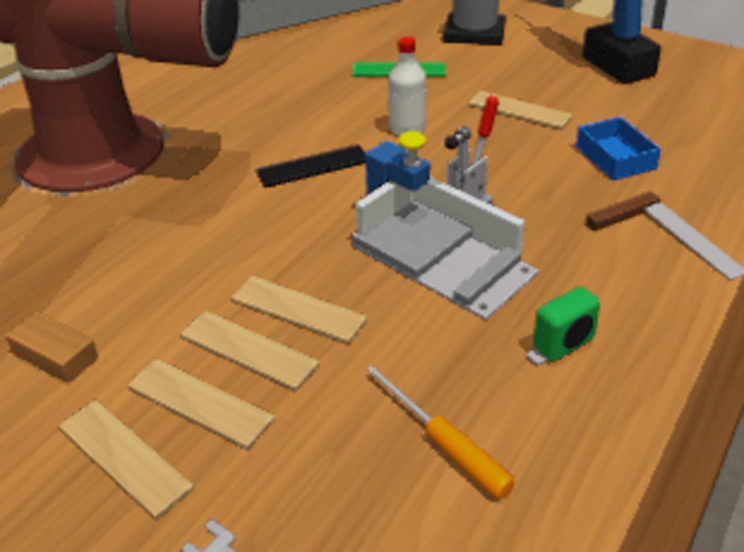

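View pics/side0z.png

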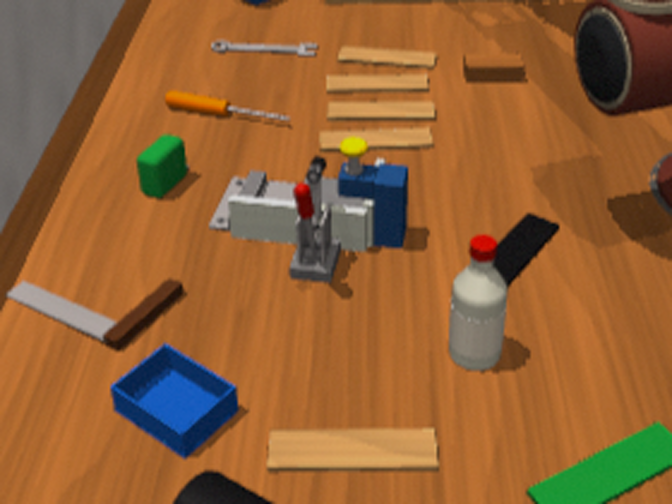

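```bash
python3 - <<'E'
from h import *
from scipy.optimize import least_squares
cs={n:cam(n) for n in('scene','side')}
obs=[]
for rep in range(3):
  for n in cs:
    save(n,f'{n}t.png')
    for t in PTS:
        for x in ctrl.tip_of(t,n)[:2]:
            if x['score']>.4: obs.append((n,t,x['centre'][1],x['centre'][0]))
def W(p,s):
    c,s_=np.cos(p[2]),np.sin(p[2]); s=np.array(s)/1000
    return np.array([p[0]+c*s[0]-s_*s[1],p[1]+s_*s[0]+c*s[1],.02+s[2]])
def f(p): return np.concatenate([proj(cs[n],W(p,PTS[t]))-(u,v) for n,t,u,v in obs])
b=least_squares(f,[.57,.09,-.1],loss='cauchy')
keep=np.abs(f(b.x).reshape(-1,2)).max(1)<6
obs=[o for o,k in zip(obs,keep) if k]
b=least_squares(f,b.x,loss='soft_l1')
print(b.x,len(obs),b.cost)
for n in cs:
    r=f(b.x).reshape(-1,2); i=[j for j,o in enumerate(obs) if o[0]==n]; print(n,r[i].mean(0))
p=b.x
# manual edges drawn for checking
for n,rg in(('scene',(270,130,400,260)),('side',(240,170,370,260))):
    im=cv2.imread(f'pics/{n}t.png'); S=6
    im=cv2.resize(im[rg[1]:rg[3],rg[0]:rg[2]],None,fx=S,fy=S,interpolation=cv2.INTER_CUBIC)
    def L(a,bb,col):
        q=[tuple(int(v) for v in (proj(cs[n],W(p,x))-(rg[0],rg[1])+.5)*S) for x in(a,bb)]; cv2.line(im,*q,col,1)
    L((-85,22,38),(85,22,38),(0,0,255)); L((-80,-78,44),(-80,22,44),(0,255,0)); 
    L((-92,-87,0),(16,-87,0),(255,0,0)); L((16,-87,0),(16,22,0),(255,0,0)); L((70,-87,0),(70,22,0),(255,0,0)); L((118,-87,-14),(118,22,-14),(255,0,255))
    L((-85,22,0),(85,22,0),(0,255,255)); L((85,22,0),(85,22,38),(0,255,255))
    cv2.imwrite(f'pics/{n}_fit.png',im[:600])
M=np.zeros((2000,1))
# slats
for n,zz in(('scene',.008),('side',.008)):
    im=cv2.imread(f'pics/{n}t.png'); c=cs[n]
    # rectified: x .2-.9,y -.6..0.5 at 1 mm
    wp=np.float32([[.2,-.6],[.9,-.6],[.9,.6],[.2,.6]]); 
    ip=np.float32([proj(c,(x,y,zz)) for x,y in wp]); op=np.float32([[(x-.2)*1000,(y+.6)*1000] for x,y in wp])
    w=cv2.warpPerspective(im,cv2.getPerspectiveTransform(ip,op),(700,1200),flags=cv2.INTER_LINEAR)
    hsv=cv2.cvtColor(w,cv2.COLOR_BGR2HSV)
    m=((hsv[...,0]>13)&(hsv[...,0]<24)&(hsv[...,1]>60)&(hsv[...,1]<(142 if n=='scene' else 152))&(hsv[...,2]>190)).astype(np.uint8)
    m=cv2.morphologyEx(m,cv2.MORPH_OPEN,np.ones((5,5)))
    m=cv2.morphologyEx(m,cv2.MORPH_CLOSE,np.ones((9,9)))
    for k in cv2.findContours(m,0,1)[0]:
        if cv2.contourArea(k)>2500:
            (x,y),(a,bb),an=cv2.minAreaRect(k)
            if a<bb: a,bb=bb,a; an+=90
            if an>90: an-=180
            print(n,'slat',round(x/1000+.2,4),round(y/1000-.6,4),round(a),round(bb),round(an,1))
E
```

```text
[ 0.57223647  0.08284601 -0.16286571] 40 86.16817670920062
scene [-0.12068396 -0.04753843]
side [-0.3188615   0.24773218]
scene slat 0.5199 0.4317 123 42 1.5
scene slat 0.4811 -0.1187 158 43 4.9
scene slat 0.474 -0.199 158 42 1.5
scene slat 0.4797 -0.2837 158 42 1.8
scene slat 0.4643 -0.3724 159 43 -8.5
side slat 0.5008 0.4358 158 43 2.8
side slat 0.4798 -0.1158 158 41 3.6
side slat 0.4719 -0.1946 156 36 0.4
side slat 0.4786 -0.2795 158 37 1.5
side slat 0.4627 -0.3668 156 38 -8.1
```

View pics/scene_fit.png

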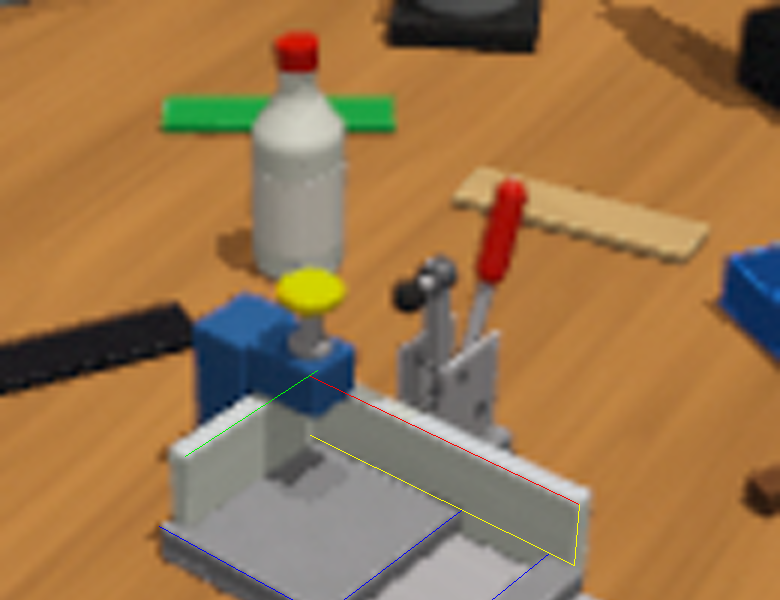

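View pics/side_fit.png

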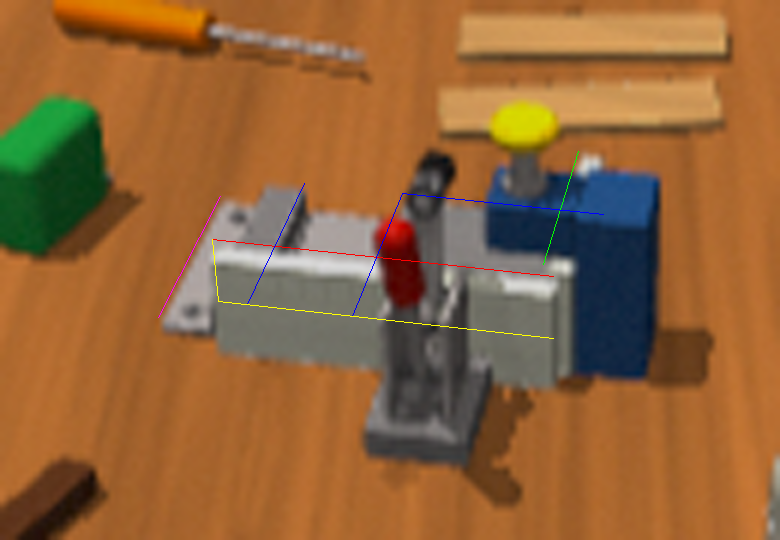

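```bash
cat >> h.py <<'E'
def st():
    o=ctrl.get_obs(); R=cv2.Rodrigues(np.array(o['tool_rot'],float))[0]; return o,np.array(o['tool_pos']),R
E
python3 - <<'E'
from h import *
o,p,R=st(); print(o['t'],p,'\n',R)
c=cam('scene');c2=cam('side')
for n in('scene','side'):
    for t in ['glue','screw_tray','try_square','tape_measure','screwdriver','wrench','offcut']:
        r=ctrl.tip_of(t,n)[:1]
        for x in r: print(n,t,x['score'],np.round(ray(cam(n),x['centre'][1],x['centre'][0],0.),3))
E
```

```text
4.15 [ 0.27399674 -0.56171557  0.23130687] 
 [[-3.86560254e-06  4.38398003e-01 -8.98780947e-01]
 [ 2.55343344e-05 -8.98780947e-01 -4.38398003e-01]
 [-1.00000000e+00 -2.46444457e-05 -7.71987129e-06]]
scene glue 0.56 [0.372 0.299 0.   ]
scene screw_tray 0.64 [0.69  0.386 0.   ]
scene try_square 0.62 [0.743 0.252 0.   ]
scene tape_measure 0.6 [ 0.768 -0.001 -0.   ]
scene screwdriver 0.66 [ 0.713 -0.19   0.   ]
scene wrench 0.56 [ 0.67  -0.406  0.   ]
scene offcut 0.87 [ 0.302 -0.322  0.   ]
side glue 0.96 [0.373 0.302 0.   ]
side screw_tray 0.95 [ 0.675  0.389 -0.   ]
side try_square 0.78 [0.73 0.25 0.  ]
side tape_measure 0.88 [0.768 0.016 0.   ]
side screwdriver 0.5 [ 0.697 -0.19   0.   ]
side wrench 0.54 [ 0.665 -0.402  0.   ]
side offcut 0.63 [ 0.294 -0.341  0.   ]
```

```bash
python3 -m handwheel '[[0.0854,[-0.002,-0.0173,-0.0358],[0,0,0]],[0.0854,[-0.002,-0.0173,-0.0358],[0,0,0]],[0.0854,[-0.002,-0.0173,-0.0358],[0,0,0]],[0.0854,[-0.002,-0.0173,-0.0358],[0,0,0]],[0.0854,[-0.002,-0.0173,-0.0358],[0,0,0]],[0.0854,[-0.002,-0.0173,-0.0358],[0,0,0]],[0.0854,[-0.002,-0.0173,-0.0358],[0,0,0]],[0.0854,[-0.002,-0.0173,-0.0358],[0,0,0]],[0.0854,[-0.002,-0.0173,-0.0358],[0,0,0]],[0.0854,[-0.002,-0.0173,-0.0358],[0,0,0]]]' 50
python3 -m handwheel '[[0.0854,[0,0,0],[7.1,0,0]],[0.0854,[0,0,0],[7.1,0,0]],[0.0854,[0,0,0],[7.1,0,0]],[0.0854,[0,0,0],[7.1,0,0]],[0.0854,[0,0,0],[6.9,0,0]],[0.0854,[0,0,0],[0,0,0]],[0.0854,[0,0,0],[0,0,0]]]'
python3 - <<'E'
from h import *
o,p,R=st(); print(o['t'],p,o['contact_force'],'\n',R.round(3)); save('wrist','w1.png')
E
```

```text
t: 5.68
tool_pos: [0.5209, -0.2475, 0.2517]
tool_rot: [1.97, 0.454, -1.969]
contact_force: [1.1, -1.2, -0.5]
opening: 0.0855
t: 6.27
tool_pos: [0.5199, -0.2493, 0.2513]
tool_rot: [-2.139, 0.171, 2.138]
contact_force: [0.2, -0.2, -0.9]
opening: 0.0856
6.2667 [ 0.51991151 -0.24926872  0.2513384 ] [ 0.19232842 -0.23665144 -0.85694965] 
 [[ 0.    -0.159 -0.987]
 [-0.    -0.987  0.159]
 [-1.     0.    -0.   ]]
```

View pics/w1.png

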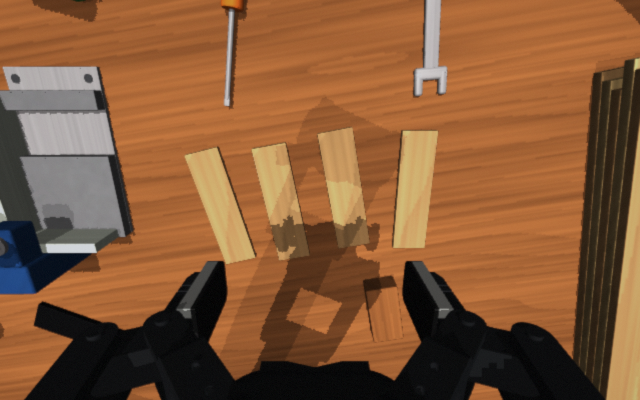

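```bash
cat >> h.py <<'E'
def slats(n='wrist',fn=None,z=.008,box=(.2,.9,-.6,.6),satmax=135,vmin=60,amin=3000,im=None,c=None,dbg=None):
    if c is None: c=cam(n)
    if im is None: im=ctrl.get_image(n)[:,:,::-1].copy()
    x0,x1,y0,y1=box
    P=[[x0,y0],[x1,y0],[x1,y1],[x0,y1]]
    ip=np.float32([proj(c,(x,y,z)) for x,y in P]); op=np.float32([[(x-x0)*1000,(y-y0)*1000] for x,y in P])
    H=cv2.getPerspectiveTransform(ip,op)
    w=cv2.warpPerspective(im,H,(int((x1-x0)*1000),int((y1-y0)*1000)))
    hsv=cv2.cvtColor(w,cv2.COLOR_BGR2HSV).astype(int)
    m=((hsv[...,0]>13)&(hsv[...,0]<26)&(hsv[...,1]>50)&(hsv[...,1]<satmax)&(hsv[...,2]>vmin)).astype(np.uint8)
    m=cv2.morphologyEx(m,cv2.MORPH_CLOSE,np.ones((5,5))); m=cv2.morphologyEx(m,cv2.MORPH_OPEN,np.ones((7,7)))
    if dbg: cv2.imwrite('pics/'+dbg,np.vstack([w]) )
    out=[]
    for k in cv2.findContours(m,0,1)[0]:
        if amin<cv2.contourArea(k)<12000:
            (x,y),(a,b),an=cv2.minAreaRect(k)
            if a<b: a,b=b,a; an+=90
            an=(an+90)%180-90
            out.append((round(x/1000+x0,4),round(y/1000+y0,4),round(a),round(b),round(an,1)))
    return out
E
python3 - <<'E'
from h import *
im=cv2.imread('pics/w1.png'); hsv=cv2.cvtColor(im,cv2.COLOR_BGR2HSV)
for u,v in((215,190),(240,250),(290,240),(345,170),(345,225),(410,220),(160,250),(300,215),(330,280)): print(u,v,hsv[v,u])
for s in (125,135,145): print(slats(im=im,box=(.3,.8,-.5,0.05),satmax=s))
# jig points: rays
c=cam('wrist')
for u,v,z in((100,67,.006),(5,67,.006),(104,91,.02),(0,90,.02),(116,156,.02),(22,157,.02),(131,235,.02),(117,232,.064),(40,232,.064)):
    print((u,v),ray(c,u,v,z).round(4))
E
```

```text
215 190 [ 20 118 208]
240 250 [ 18 124 207]
290 240 [ 15 137 104]
345 170 [ 16 136 199]
345 225 [ 16 135 151]
410 220 [ 17 126 208]
160 250 [ 13 172 172]
300 215 [ 16 139 173]
330 280 [ 12 174 116]
[(0.4821, -0.118, 155, 41, 4.5), (0.463, -0.3704, 159, 40, -11.3)]
[(0.4805, -0.1187, 159, 44, 4.9), (0.5005, -0.1976, 105, 43, 2.1), (0.4955, -0.2827, 125, 42, 0.7), (0.4629, -0.3719, 160, 44, -8.6)]
[(0.4806, -0.1187, 160, 45, 4.8), (0.4739, -0.1986, 159, 44, 1.6), (0.4792, -0.2829, 159, 44, 1.8), (0.4628, -0.3718, 160, 45, -8.6)]
(100, 67) [ 0.6718 -0.0237  0.006 ]
(5, 67) [0.6893 0.0846 0.006 ]
(104, 91) [ 0.6446 -0.0272  0.02  ]
(0, 90) [0.6644 0.0892 0.02  ]
(116, 156) [ 0.5712 -0.0137  0.02  ]
(22, 157) [0.5883 0.0997 0.02  ]
(131, 235) [0.4674 0.0048 0.02  ]
(117, 232) [ 0.4895 -0.0119  0.064 ]
(40, 232) [0.5037 0.0767 0.064 ]
```

```bash
python3 -m handwheel '[[0.0854,[-0.007,-0.0378,-0.004],[0,0,0]],[0.0854,[-0.007,-0.0378,-0.004],[0,0,0]],[0.0854,[-0.007,-0.0378,-0.004],[0,0,0]],[0.0854,[-0.007,-0.0378,-0.004],[0,0,0]],[0.0854,[-0.007,-0.0378,-0.004],[0,0,0]],[0.0854,[-0.007,-0.0378,-0.004],[0,0,0]],[0.0854,[-0.007,-0.0378,-0.004],[0,0,0]],[0.0854,[-0.007,-0.0378,-0.004],[0,0,0]],[0.0854,[-0.007,-0.0378,-0.004],[0,0,0]],[0.0854,[0,0,0],[0,0,0]]]'
python3 - <<'E'
from h import *
o,p,R=st(); print(o['t'],p,o['contact_force'],o['q']); save('wrist','w2.png')
for t in PTS:
    print(t,[(x['score'],np.round(x['centre'],1)) for x in ctrl.tip_of(t,'wrist')[:2]])
E
```

```text
t: 7.15
tool_pos: [0.6116, 0.0864, 0.316]
tool_rot: [-2.143, 0.161, 2.137]
contact_force: [0.6, 0.2, 1.3]
opening: 0.0857
7.15 [0.61157855 0.08639265 0.3160344 ] [0.59597033 0.18216029 1.32796683] [ 0.01864708 -0.00301651  1.52995239  0.00277204  1.61158042  1.74322008]
seat [(0.56, array([186.1, 322.4]))]
fence_top [(0.67, array([190.6, 302.3]))]
stop_top [(0.69, array([246.6, 319. ]))]
guide_edge [(0.57, array([226.6, 323.2]))]
plunger_top [(0.97, array([264.1, 324.7])), (0.2, array([219.7, 453.8]))]
clamp_pivot [(0.66, array([209.6, 264.8]))]
clamp_grip [(0.86, array([234.2, 225.4]))]
```

View pics/w2.png

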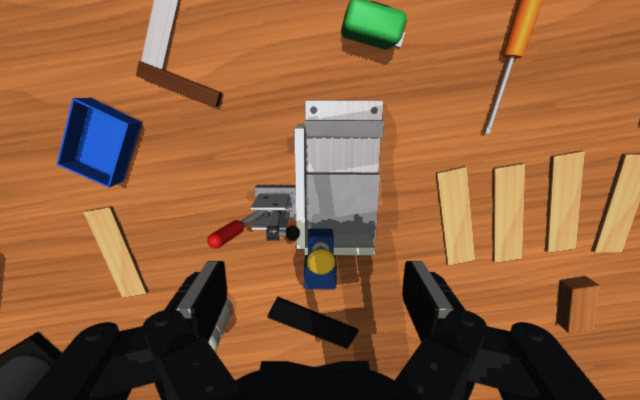

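```bash
python3 - <<'E'
from h import *
from scipy.optimize import least_squares
im=cv2.imread('pics/w2.png'); z=cv2.resize(im[90:290,200:400],None,fx=3,fy=3,interpolation=cv2.INTER_CUBIC); cv2.imwrite('pics/w2z.png',z)
E
```

```text
(no output)
```

View pics/w2z.png

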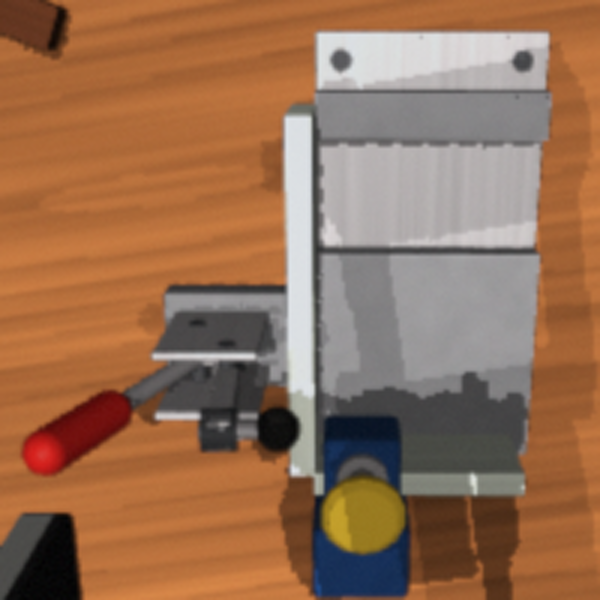

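```bash
cat >> h.py <<'E'
def W(p,s):
    c,s_=np.cos(p[2]),np.sin(p[2]); s=np.array(s)/1000
    return np.array([p[0]+c*s[0]-s_*s[1],p[1]+s_*s[0]+c*s[1],.02+s[2]])
E
python3 - <<'E'
from h import *
from scipy.optimize import least_squares
o=ctrl.get_obs(); print(o['tool_pos'],o['tool_rot'])
# pose at picture time
o={'tool_pos':[0.61157855,0.08639265,0.3160344],'tool_rot':[-2.143,.161,2.137]}
c=cam('wrist',o)
obs=[((92,-87,0),549,92),((70,-87,0),548,140),((16,-87,0),539,250),((85,22,38),313,113),((-85,22,38),314,475),((-80,-78,44),522,473),((-65,0,114),364,515),((118,-87,-14),549,33)]
def f(p): return np.concatenate([proj(c,W(p,s))-(u/3+200-.33,v/3+90-.33) for s,u,v in obs])
b=least_squares(f,[.57,.08,-.16],loss='soft_l1'); print(b.x,b.cost); print(f(b.x).reshape(-1,2).round(1))
print(slats(im=cv2.imread('pics/w2.png'),c=c,box=(.3,.8,-.5,.6),satmax=145))
E
```

```text
[0.61019798 0.07939317 0.31400743] [-2.13560005  0.17545202  2.13659335]
[ 0.57122878  0.08534551 -0.15913695] 2.5106259682849146
[[ 0.9 -0.4]
 [ 0.  -0.2]
 [ 0.2  0.8]
 [-0.7 -0. ]
 [-0.3 -0. ]
 [ 0.7 -0.1]
 [-0.8  1.4]
 [ 0.2 -0.7]]
[(0.5012, 0.4316, 160, 47, 1.8), (0.4808, -0.1173, 161, 45, 4.8), (0.4735, -0.1973, 161, 46, 1.4), (0.4791, -0.2819, 161, 46, 1.4), (0.4632, -0.3707, 160, 47, -8.7)]
```

```bash
cat >> h.py <<'E'
SEAT=(.5715,.0845,-.160)
def go(x,y,z,yawdeg):
    # yaw: desired direction (deg, world) of -tool z ; prints turn about tool x first, then shift in the turned frame
    o,p,R=st(); cur=np.degrees(np.arctan2(-R[1,2],-R[0,2])); turn=-((yawdeg-cur+180)%360-180)
    R2=R@cv2.Rodrigues(np.array([np.radians(turn),0,0]))[0]
    d=np.array([x,y,z])-p
    print('t',round(o['t'],2),'at',p.round(4),'yaw',round(cur,1),'F',o['contact_force'].round(1),'tilt',(R[2,1].round(4),R[2,2].round(4)))
    print('turn',round(turn,1),'shift_mm after',(R2.T@d*1000).round(1),' (before',(R.T@d*1000).round(1),')')
def gos(sx,sy,sz,yaw=0):
    w=W(SEAT,(sx,sy,sz-20+0)); go(w[0],w[1],sz/1000,np.degrees(SEAT[2])+yaw)
E
python3 - <<'E'
from h import *
go(.5207,-.1146,.08,4.8)
E
```

```text
t 7.55 at [0.6102 0.0794 0.314 ] yaw -9.4 F [-0.2  0.6 -0.1] tilt (np.float64(0.0002), np.float64(0.0004))
turn -14.2 shift_mm after [234.1 185.8 105.3]  (before [234.1 205.9  56.6] )
```

```bash
python3 -m handwheel '[[0.062,[0,0,0],[-7.1,0,0]],[0.062,[0,0,0],[-7.1,0,0]],[0.062,[0.0293,0.0232,0.0132],[0,0,0]],[0.062,[0.0293,0.0232,0.0132],[0,0,0]],[0.062,[0.0293,0.0232,0.0132],[0,0,0]],[0.062,[0.0293,0.0232,0.0132],[0,0,0]],[0.062,[0.0293,0.0232,0.0132],[0,0,0]],[0.062,[0.0293,0.0232,0.0132],[0,0,0]],[0.062,[0.0293,0.0232,0.0132],[0,0,0]],[0.062,[0.0293,0.0232,0.0132],[0,0,0]]]'
python3 -m handwheel '[[0.062,[0,0,0],[0,0,0]],[0.062,[0,0,0],[0,0,0]],[0.062,[0,0,0],[0,0,0]]]'
python3 - <<'E'
from h import *
save('wrist','w3.png')
go(.5207,-.1146,-.002,4.8)
E
```

```text
t: 8.38
tool_pos: [0.52, -0.1151, 0.0788]
tool_rot: [2.179, 0.092, -2.177]
contact_force: [0.8, 0.0, -0.1]
opening: 0.0617
t: 8.63
tool_pos: [0.5217, -0.1138, 0.0808]
tool_rot: [2.18, 0.092, -2.177]
contact_force: [0.1, 0.5, 0.3]
opening: 0.062
t 8.68 at [ 0.5225 -0.1136  0.0817] yaw 4.9 F [ 0.3 -0.3 -0.6] tilt (np.float64(0.001), np.float64(-0.003))
turn 0.1 shift_mm after [83.7  0.8  2.1]  (before [83.7  0.8  2.1] )
```

View pics/w3.png

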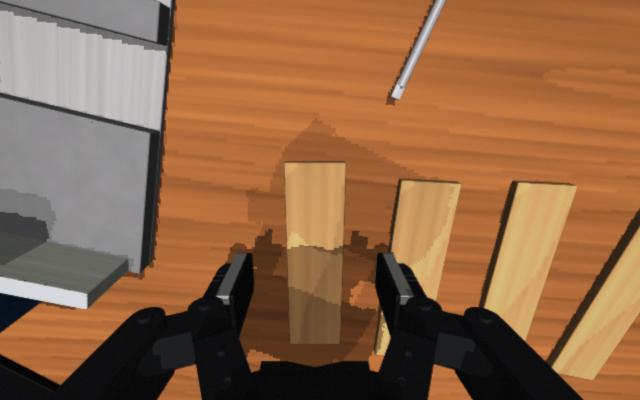

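```bash
python3 -m handwheel '[[0.062,[0.024,0.0002,0],[0,0,0]],[0.062,[0.024,0,0],[0,0,0]],[0.062,[0.02,0,0],[0,0,0]],[0.062,[0.01,0,0],[0,0,0]],[0.062,[0.004,0,0],[0,0,0]],[0.062,[0,0,0],[0,0,0]],[0.062,[0,0,0],[0,0,0]]]'
python3 - <<'E'
from h import *
go(.5207,-.1146,-.002,4.8)
E
```

```text
t: 9.27
tool_pos: [0.5225, -0.1136, -0.0005]
tool_rot: [2.18, 0.093, -2.174]
contact_force: [0.2, -0.1, 0.1]
opening: 0.0619
t 9.27 at [ 5.225e-01 -1.136e-01 -5.000e-04] yaw 4.9 F [ 0.2 -0.1  0.1] tilt (np.float64(0.0011), np.float64(-0.0024))
turn 0.1 shift_mm after [1.5 0.8 1.9]  (before [1.5 0.8 1.9] )
```

Down another 1 mm, close, and lift 50 mm.

```bash
python3 -m handwheel '[[0.062,[0.001,0,0],[0,0,0]],[0.035,[0,0,0],[0,0,0]],[0.035,[0,0,0],[0,0,0]],[0.035,[0,0,0],[0,0,0]],[0.035,[0,0,0],[0,0,0]],[0.035,[0,0,0],[0,0,0]],[0.035,[0,0,0],[0,0,0]]]' 50
python3 -m handwheel '[[0.035,[-0.01,0,0],[0,0,0]],[0.035,[-0.03,0,0],[0,0,0]],[0.035,[-0.03,0,0],[0,0,0]],[0.035,[-0.03,0,0],[0,0,0]],[0.035,[0,0,0],[0,0,0]],[0.035,[0,0,0],[0,0,0]]]'
python3 - <<'E'
from h import *
save('wrist','w4.png')
gos(47,-42,100)
E
```

```text
t: 9.85
tool_pos: [0.5223, -0.114, -0.0016]
tool_rot: [2.18, 0.092, -2.175]
contact_force: [-0.7, 0.6, 5.7]
opening: 0.0423
t: 10.35
tool_pos: [0.5226, -0.1141, 0.0998]
tool_rot: [2.182, 0.091, -2.172]
contact_force: [0.6, 0.1, -0.7]
opening: 0.0429
t 10.4 at [ 0.5212 -0.1136  0.0976] yaw 4.9 F [-0.6  0.4 -1. ] tilt (np.float64(0.0004), np.float64(-0.001))
turn 14.1 shift_mm after [  -2.4 -161.6  -65.1]  (before [  -2.4 -140.9 -102.5] )
```

View pics/w4.png

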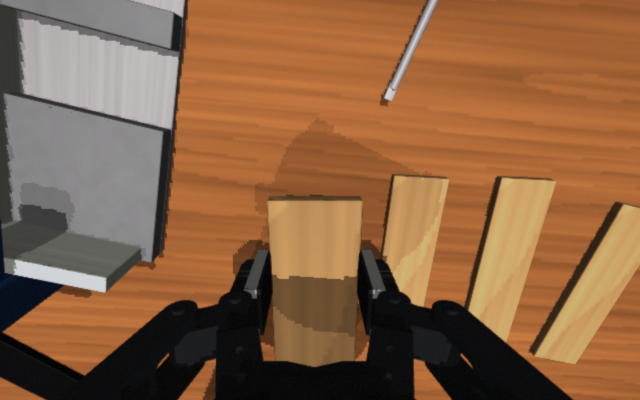

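```bash
python3 -m handwheel '[[0.035,[0,0,0],[7.05,0,0]],[0.035,[0,0,0],[7.05,0,0]],[0.035,[0,-0.032,-0.013],[0,0,0]],[0.035,[0,-0.032,-0.013],[0,0,0]],[0.035,[0,-0.032,-0.013],[0,0,0]],[0.035,[0,-0.032,-0.013],[0,0,0]],[0.035,[0,-0.0306,-0.013],[0,0,0]],[0.035,[0,0,0],[0,0,0]],[0.035,[0,0,0],[0,0,0]],[0.035,[0,0,0],[0,0,0]]]'
python3 - <<'E'
from h import *
save('wrist','w5.png')
gos(47,-45,20.5)
E
```

```text
t: 11.23
tool_pos: [0.6091, 0.0326, 0.0948]
tool_rot: [-2.134, 0.172, 2.142]
contact_force: [0.1, -0.3, -0.4]
opening: 0.0422
t 11.28 at [0.6091 0.0321 0.0952] yaw -9.2 F [ 0.7 -0.4 -0.8] tilt (np.float64(0.0007), np.float64(0.0032))
turn -0.1 shift_mm after [74.7 -0.8 -1.7]  (before [74.7 -0.8 -1.7] )
```

View pics/w5.png

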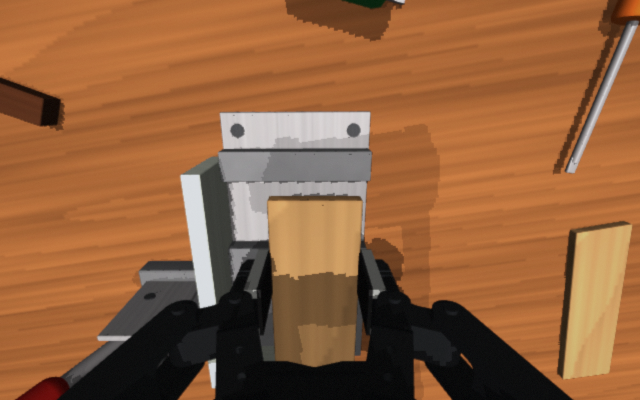

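```bash
python3 -m handwheel '[[0.035,[0.024,-0.0005,-0.001],[0,0,0]],[0.035,[0.024,0,0],[0,0,0]],[0.035,[0.015,0,0],[0,0,0]],[0.035,[0.007,0,0],[0,0,0]],[0.035,[0.003,0,0],[0,0,0]],[0.035,[0,0,0],[0,0,0]],[0.035,[0,0,0],[0,0,0]]]'
python3 - <<'E'
from h import *
gos(47,-45,20)
E
```

```text
t: 11.87
tool_pos: [0.6123, 0.0325, 0.025]
tool_rot: [-2.139, 0.173, 2.136]
contact_force: [-0.1, -0.8, -0.4]
opening: 0.0426
t 11.87 at [0.6123 0.0325 0.025 ] yaw -9.2 F [-0.1 -0.8 -0.4] tilt (np.float64(-0.0001), np.float64(-0.0016))
turn -0.1 shift_mm after [5.  0.2 1.6]  (before [5.  0.2 1.6] )
```

```bash
python3 -m handwheel '[[0.035,[0.004,0,0.001],[0,0,0]],[0.035,[0.001,0,0],[0,0,0]],[0.035,[0,0,0],[0,0,0]]]'
python3 -m handwheel '[[0.062,[0,0,0],[0,0,0]],[0.062,[0,0,0],[0,0,0]],[0.062,[0,0,0],[0,0,0]],[0.062,[-0.01,0,0],[0,0,0]],[0.062,[-0.03,0,0],[0,0,0]],[0.062,[-0.035,0,0],[0,0,0]],[0.062,[0,0,0],[0,0,0]],[0.062,[0,0,0],[0,0,0]]]'
python3 - <<'E'
from h import *
save('wrist','w6.png')
print(slats(im=cv2.imread('pics/w6.png'),box=(.35,.75,-.35,.15),satmax=148,z=.008),slats(im=cv2.imread('pics/w6.png'),box=(.4,.75,-.05,.15),satmax=148,z=.028))
a=np.radians(1.5);go(.4737+.042*np.cos(a),-.198+.042*np.sin(a),.08,1.5)
E
```

```text
t: 12.12
tool_pos: [0.6108, 0.0332, 0.0192]
tool_rot: [-2.138, 0.172, 2.137]
contact_force: [-0.2, 0.3, -1.4]
opening: 0.0425
t: 12.78
tool_pos: [0.6133, 0.033, 0.0983]
tool_rot: [-2.146, 0.172, 2.13]
contact_force: [-0.3, -0.2, 0.2]
opening: 0.0617
[(0.5574, 0.0412, 176, 48, -9.2), (0.4743, -0.1958, 163, 45, 1.6)] [(0.5691, 0.0393, 161, 44, -9.2)]
t 12.83 at [0.6116 0.0331 0.0958] yaw -9.2 F [-0.2 -0.2  0. ] tilt (np.float64(-0.0003), np.float64(-0.003))
turn -10.7 shift_mm after [ 15.6 227.4 102. ]  (before [ 15.6 242.4  58. ] )
```

View pics/w6.png

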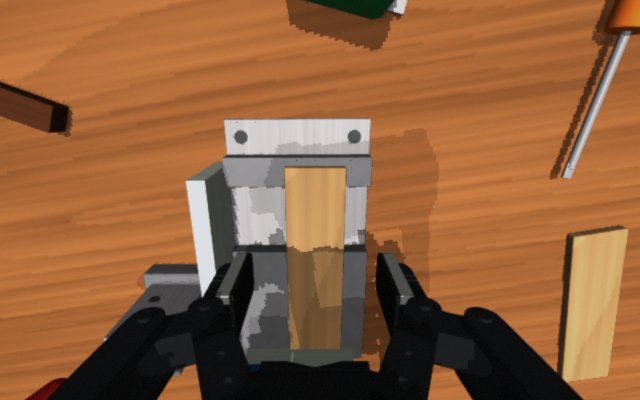

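```bash
python3 -m handwheel '[[0.062,[0,0,0],[-5.35,0,0]],[0.062,[0,0,0],[-5.35,0,0]],[0.062,[0.0022,0.0325,0.0146],[0,0,0]],[0.062,[0.0022,0.0325,0.0146],[0,0,0]],[0.062,[0.0022,0.0325,0.0146],[0,0,0]],[0.062,[0.0022,0.0325,0.0146],[0,0,0]],[0.062,[0.0022,0.0325,0.0146],[0,0,0]],[0.062,[0.0022,0.0325,0.0146],[0,0,0]],[0.062,[0.0022,0.0325,0.0146],[0,0,0]],[0.062,[0,0,0],[0,0,0]]]'
python3 -m handwheel '[[0.062,[0,0,0],[0,0,0]],[0.062,[0,0,0],[0,0,0]]]'
python3 - <<'E'
from h import *
c=cam('wrist');save('wrist','w7.png')
print(slats(im=cv2.imread('pics/w7.png'),c=c,box=(.35,.75,-.3,-.1),satmax=148,z=.008))
a=np.radians(1.5);go(.4737+.042*np.cos(a),-.198+.042*np.sin(a),-.001,1.5)
E
```

```text
t: 13.67
tool_pos: [0.5111, -0.2008, 0.0764]
tool_rot: [2.206, 0.023, -2.216]
contact_force: [-0.0, 0.1, 0.1]
opening: 0.0621
t: 13.83
tool_pos: [0.5138, -0.1963, 0.0774]
tool_rot: [2.207, 0.03, -2.211]
contact_force: [0.2, -0.3, -0.4]
opening: 0.062
[(0.4737, -0.1985, 160, 44, 1.5), (0.5, -0.279, 118, 42, 0.0)]
t 13.88 at [ 0.5142 -0.1959  0.0777] yaw 1.5 F [1.1 0.4 0.2] tilt (np.float64(-0.0012), np.float64(0.0012))
turn 0.0 shift_mm after [78.7  1.1 -1.5]  (before [78.7  1.1 -1.5] )
```

View pics/w7.png

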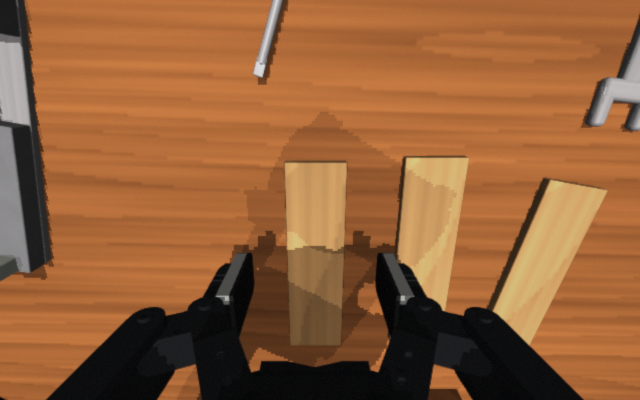

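```bash
python3 -m handwheel '[[0.062,[0.024,0.001,-0.0015],[0,0,0]],[0.062,[0.024,0,0],[0,0,0]],[0.062,[0.018,0,0],[0,0,0]],[0.062,[0.009,0,0],[0,0,0]],[0.062,[0.003,0,0],[0,0,0]],[0.062,[0,0,0],[0,0,0]],[0.062,[0,0,0],[0,0,0]],[0.062,[0,0,0],[0,0,0]]]'
```

```text
t: 14.55
tool_pos: [0.5172, -0.1983, 0.002]
tool_rot: [2.21, 0.028, -2.205]
contact_force: [0.2, 0.1, -1.0]
opening: 0.0619
```

```bash
python3 -m handwheel '[[0.062,[0.003,0,0],[0,0,0]],[0.062,[0,0,0],[0,0,0]],[0.035,[0,0,0],[0,0,0]],[0.035,[0,0,0],[0,0,0]],[0.035,[0,0,0],[0,0,0]],[0.035,[0,0,0],[0,0,0]],[0.035,[0,0,0],[0,0,0]]]' 50
python3 -m handwheel '[[0.035,[-0.01,0,0],[0,0,0]],[0.035,[-0.03,0,0],[0,0,0]],[0.035,[-0.03,0,0],[0,0,0]],[0.035,[-0.03,0,0],[0,0,0]],[0.035,[0,0,0],[0,0,0]],[0.035,[0,0,0],[0,0,0]]]'
python3 - <<'E'
from h import *
gos(47,-45,100)
E
```

```text
t: 15.13
tool_pos: [0.5166, -0.1983, -0.0017]
tool_rot: [2.209, 0.028, -2.207]
contact_force: [-0.6, -0.3, 5.2]
opening: 0.0423
t: 15.63
tool_pos: [0.5173, -0.1986, 0.1002]
tool_rot: [2.212, 0.026, -2.203]
contact_force: [-0.2, -0.2, -0.3]
opening: 0.0421
t 15.63 at [ 0.5173 -0.1986  0.1002] yaw 1.5 F [-0.2 -0.2 -0.3] tilt (np.float64(0.0023), np.float64(-0.0041))
turn 10.7 shift_mm after [   0.  -243.1  -55.4]  (before [   0.  -228.7  -99.5] )
```

```bash
python3 -m handwheel '[[0.035,[0,0,0],[5.35,0,0]],[0.035,[0,0,0],[5.35,0,0]],[0.035,[0,-0.0347,-0.0079],[0,0,0]],[0.035,[0,-0.0347,-0.0079],[0,0,0]],[0.035,[0,-0.0347,-0.0079],[0,0,0]],[0.035,[0,-0.0347,-0.0079],[0,0,0]],[0.035,[0,-0.0347,-0.0079],[0,0,0]],[0.035,[0,-0.0347,-0.0079],[0,0,0]],[0.035,[0,-0.0347,-0.0079],[0,0,0]],[0.035,[0,0,0],[0,0,0]]]'
python3 -m handwheel '[[0.035,[0,0,0],[0,0,0]],[0.035,[0,0,0],[0,0,0]],[0.035,[0,0,0],[0,0,0]]]'
python3 - <<'E'
from h import *
save('wrist','w8.png')
gos(47,-45,29)
E
```

```text
t: 16.47
tool_pos: [0.6093, 0.0383, 0.0955]
tool_rot: [-2.137, 0.164, 2.142]
contact_force: [0.1, -0.7, 0.4]
opening: 0.0425
t: 16.72
tool_pos: [0.6083, 0.0322, 0.0962]
tool_rot: [-2.135, 0.173, 2.14]
contact_force: [0.6, 0.4, -0.9]
opening: 0.0422
t 16.77 at [0.6085 0.032  0.0966] yaw -9.3 F [-0.1  0.3 -1.2] tilt (np.float64(0.0004), np.float64(0.0017))
turn -0.1 shift_mm after [67.6 -1.  -2.2]  (before [67.6 -1.  -2.2] )
```

View pics/w8.png

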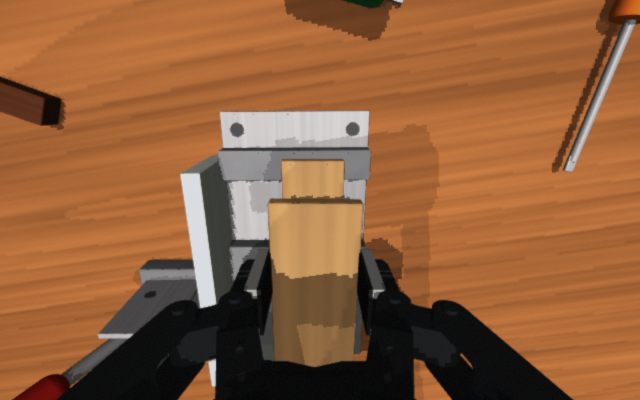

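```bash
python3 -m handwheel '[[0.035,[0.024,-0.001,-0.002],[0,0,0]],[0.035,[0.02,0,0],[0,0,0]],[0.035,[0.013,0,0],[0,0,0]],[0.035,[0.006,0,0],[0,0,0]],[0.035,[0.002,0,0],[0,0,0]],[0.035,[0,0,0],[0,0,0]],[0.035,[0,0,0],[0,0,0]]]'
```

```text
t: 17.35
tool_pos: [0.6123, 0.0334, 0.0336]
tool_rot: [-2.139, 0.172, 2.136]
contact_force: [0.6, -0.2, 0.4]
opening: 0.0421
```

```bash
python3 -m handwheel '[[0.035,[0.004,0,0],[0,0,0]],[0.035,[0.0015,0,0],[0,0,0]],[0.035,[0,0,0],[0,0,0]],[0.035,[0,0,0],[0,0,0]]]'
python3 -m handwheel '[[0.062,[0,0,0],[0,0,0]],[0.062,[0,0,0],[0,0,0]],[0.062,[0,0,0],[0,0,0]],[0.062,[-0.01,0,0],[0,0,0]],[0.062,[-0.03,0,0],[0,0,0]],[0.062,[-0.035,0,0],[0,0,0]],[0.062,[0,0,0],[0,0,0]],[0.062,[0,0,0],[0,0,0]]]'
python3 - <<'E'
from h import *
c=cam('wrist');im=save('wrist','w9.png')[:,:,::-1].copy()
print(slats(im=im,c=c,box=(.4,.75,-.05,.15),satmax=148,z=.036),slats(im=im,c=c,box=(.4,.75,-.05,.15),satmax=148,z=.028))
a=np.radians(1.5);go(.4791+.042*np.cos(a),-.2825+.042*np.sin(a),.08,1.5)
E
```

```text
t: 17.68
tool_pos: [0.6116, 0.0337, 0.0272]
tool_rot: [-2.138, 0.172, 2.137]
contact_force: [0.4, 0.1, 0.1]
opening: 0.0425
t: 18.35
tool_pos: [0.6141, 0.0335, 0.1065]
tool_rot: [-2.146, 0.172, 2.13]
contact_force: [0.5, 0.7, 0.2]
opening: 0.0619
[(0.5705, 0.0404, 164, 46, -9.5)] [(0.5658, 0.0412, 170, 47, -9.5)]
t 18.4 at [0.6125 0.0336 0.1039] yaw -9.2 F [-0.1  0.4 -0.3] tilt (np.float64(-0.0003), np.float64(-0.003))
turn -10.7 shift_mm after [ 23.7 312.5  99.7]  (before [ 23.7 325.6  39.9] )
```

View pics/w9.png

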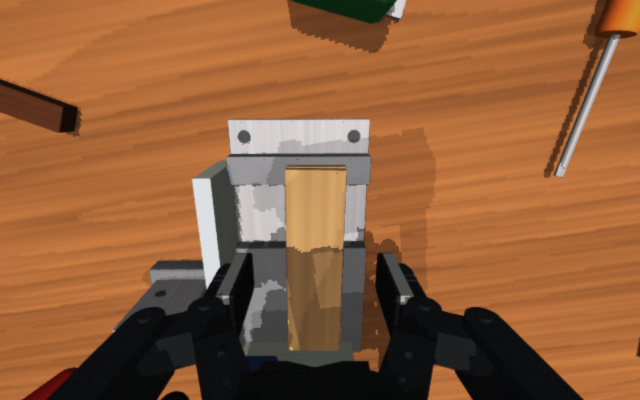

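```bash
python3 -m handwheel '[[0.062,[0,0,0],[-5.35,0,0]],[0.062,[0,0,0],[-5.35,0,0]],[0.062,[0.003,0.039,0.0124],[0,0,0]],[0.062,[0.003,0.039,0.0124],[0,0,0]],[0.062,[0.003,0.039,0.0124],[0,0,0]],[0.062,[0.003,0.039,0.0124],[0,0,0]],[0.062,[0.003,0.039,0.0124],[0,0,0]],[0.062,[0.003,0.039,0.0124],[0,0,0]],[0.062,[0.003,0.039,0.0124],[0,0,0]],[0.062,[0.003,0.039,0.0124],[0,0,0]]]'
python3 -m handwheel '[[0.062,[0,0,0],[0,0,0]],[0.062,[0,0,0],[0,0,0]],[0.062,[0,0,0],[0,0,0]]]'
python3 - <<'E'
from h import *
c=cam('wrist');im=save('wrist','w10.png')[:,:,::-1].copy()
print(slats(im=im,c=c,box=(.35,.75,-.42,-.18),satmax=148,z=.008))
a=np.radians(1.5);go(.4791+.042*np.cos(a),-.2825+.042*np.sin(a),-.0005,1.5)
E
```

```text
t: 19.23
tool_pos: [0.5185, -0.2818, 0.0761]
tool_rot: [2.206, 0.031, -2.212]
contact_force: [1.4, -0.3, 0.9]
opening: 0.062
t: 19.48
tool_pos: [0.5197, -0.28, 0.0766]
tool_rot: [2.207, 0.03, -2.212]
contact_force: [-0.5, 0.8, -0.4]
opening: 0.0619
[(0.4792, -0.2831, 160, 43, 1.7), (0.4935, -0.3763, 99, 45, -8.1)]
t 19.53 at [ 0.5202 -0.2795  0.0769] yaw 1.5 F [ 1.1  0.5 -0. ] tilt (np.float64(-0.0016), np.float64(0.0015))
turn 0.0 shift_mm after [77.4  2.1 -1. ]  (before [77.4  2.1 -1. ] )
```

View pics/w10.png

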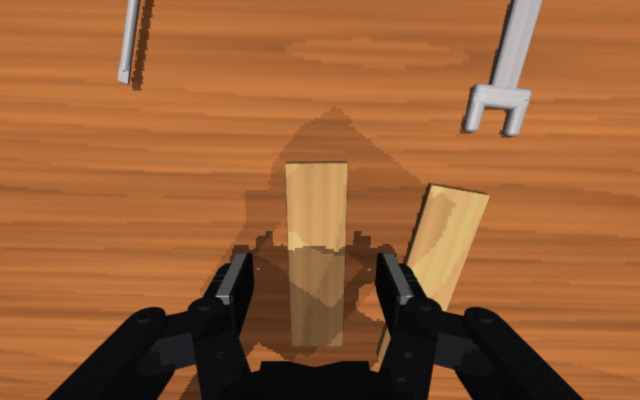

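```bash
python3 -m handwheel '[[0.062,[0.024,0.0015,-0.001],[0,0,0]],[0.062,[0.024,0,0],[0,0,0]],[0.062,[0.018,0,0],[0,0,0]],[0.062,[0.009,0,0],[0,0,0]],[0.062,[0.002,0,0],[0,0,0]],[0.062,[0,0,0],[0,0,0]],[0.062,[0,0,0],[0,0,0]],[0.062,[0,0,0],[0,0,0]]]'
```

```text
t: 20.2
tool_pos: [0.5228, -0.2828, 0.0027]
tool_rot: [2.21, 0.028, -2.205]
contact_force: [-0.2, -0.0, 0.3]
opening: 0.0616
```

```bash
python3 -m handwheel '[[0.062,[0.003,0,0],[0,0,0]],[0.062,[0,0,0],[0,0,0]],[0.035,[0,0,0],[0,0,0]],[0.035,[0,0,0],[0,0,0]],[0.035,[0,0,0],[0,0,0]],[0.035,[0,0,0],[0,0,0]],[0.035,[0,0,0],[0,0,0]]]' 50
python3 -m handwheel '[[0.035,[-0.01,0,0],[0,0,0]],[0.035,[-0.03,0,0],[0,0,0]],[0.035,[-0.03,0,0],[0,0,0]],[0.035,[-0.03,0,0],[0,0,0]],[0.035,[0,0,0],[0,0,0]],[0.035,[0,0,0],[0,0,0]]]'
python3 - <<'E'
from h import *
gos(48,-45,105)
E
```

```text
t: 20.78
tool_pos: [0.522, -0.2827, -0.0014]
tool_rot: [2.209, 0.028, -2.207]
contact_force: [-0.8, -0.7, 4.0]
opening: 0.0422
t: 21.28
tool_pos: [0.5229, -0.2832, 0.101]
tool_rot: [2.211, 0.026, -2.202]
contact_force: [-1.1, 0.5, -1.5]
opening: 0.0424
t 21.28 at [ 0.5229 -0.2832  0.101 ] yaw 1.5 F [-1.1  0.5 -1.5] tilt (np.float64(0.003), np.float64(-0.004))
turn 10.7 shift_mm after [  -4.6 -325.7  -37.4]  (before [  -4.6 -313.2  -97.1] )
```

```bash
python3 -m handwheel '[[0.035,[-0.002,0,0],[5.35,0,0]],[0.035,[-0.003,0,0],[5.35,0,0]],[0.035,[0,-0.0407,-0.0047],[0,0,0]],[0.035,[0,-0.0407,-0.0047],[0,0,0]],[0.035,[0,-0.0407,-0.0047],[0,0,0]],[0.035,[0,-0.0407,-0.0047],[0,0,0]],[0.035,[0,-0.0407,-0.0047],[0,0,0]],[0.035,[0,-0.0407,-0.0047],[0,0,0]],[0.035,[0,-0.0407,-0.0047],[0,0,0]],[0.035,[0,-0.0407,-0.0047],[0,0,0]]]'
python3 -m handwheel '[[0.035,[0,0,0],[0,0,0]],[0.035,[0,0,0],[0,0,0]],[0.035,[0,0,0],[0,0,0]],[0.035,[0,0,0],[0,0,0]]]'
python3 - <<'E'
from h import *
save('wrist','w11.png')
gos(48,-45,37)
E
```

```text
t: 22.12
tool_pos: [0.6094, 0.0352, 0.1008]
tool_rot: [-2.134, 0.172, 2.142]
contact_force: [0.4, -0.3, -0.3]
opening: 0.0424
t: 22.45
tool_pos: [0.6098, 0.0321, 0.1018]
tool_rot: [-2.135, 0.174, 2.14]
contact_force: [0.4, -0.8, 0.4]
opening: 0.0422
t 22.5 at [0.61   0.0319 0.1021] yaw -9.3 F [-0.1 -0.   0.3] tilt (np.float64(0.0003), np.float64(0.0016))
turn -0.1 shift_mm after [65.1 -0.9 -1.7]  (before [65.1 -0.9 -1.7] )
```

View pics/w11.png

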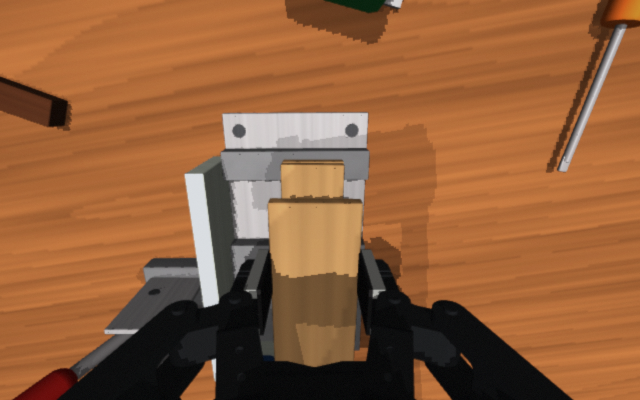

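Held and aligned over the pack. Lower it to about 0.0355.

```bash
python3 -m handwheel '[[0.035,[0.024,-0.001,-0.002],[0,0,0]],[0.035,[0.02,0,0],[0,0,0]],[0.035,[0.013,0,0],[0,0,0]],[0.035,[0.005,0,0],[0,0,0]],[0.035,[0.001,0,0],[0,0,0]],[0.035,[0,0,0],[0,0,0]],[0.035,[0,0,0],[0,0,0]]]'
```

```text
t: 23.08
tool_pos: [0.6138, 0.0335, 0.0413]
tool_rot: [-2.14, 0.172, 2.135]
contact_force: [0.4, -0.6, -0.7]
opening: 0.0423
```

```bash
python3 -m handwheel '[[0.035,[0.004,0,0],[0,0,0]],[0.035,[0.0012,0,0],[0,0,0]],[0.035,[0,0,0],[0,0,0]],[0.035,[0,0,0],[0,0,0]]]'
python3 -m handwheel '[[0.062,[0,0,0],[0,0,0]],[0.062,[0,0,0],[0,0,0]],[0.062,[0,0,0],[0,0,0]],[0.062,[-0.01,0,0],[0,0,0]],[0.062,[-0.03,0,0],[0,0,0]],[0.062,[-0.035,0,0],[0,0,0]],[0.062,[0,0,0],[0,0,0]],[0.062,[0,0,0],[0,0,0]]]'
python3 - <<'E'
from h import *
c=cam('wrist');im=save('wrist','w12.png')[:,:,::-1].copy()
print(slats(im=im,c=c,box=(.4,.75,-.05,.15),satmax=148,z=.044))
a=np.radians(-8.6);go(.463+.042*np.cos(a),-.372+.042*np.sin(a),.08,-8.6)
E
```

```text
t: 23.42
tool_pos: [0.6129, 0.0339, 0.035]
tool_rot: [-2.138, 0.172, 2.138]
contact_force: [-0.2, 0.3, -0.4]
opening: 0.0424
t: 24.08
tool_pos: [0.6154, 0.0336, 0.1142]
tool_rot: [-2.146, 0.172, 2.13]
contact_force: [-0.2, 0.7, 0.1]
opening: 0.0621
[(0.5721, 0.0405, 164, 45, -9.6)]
t 24.13 at [0.6138 0.0337 0.1117] yaw -9.2 F [ 0.3 -0.3 -0.4] tilt (np.float64(-0.0003), np.float64(-0.003))
turn -0.6 shift_mm after [ 31.5 423.7  46.5]  (before [ 31.5 424.2  42.1] )
```

View pics/w12.png

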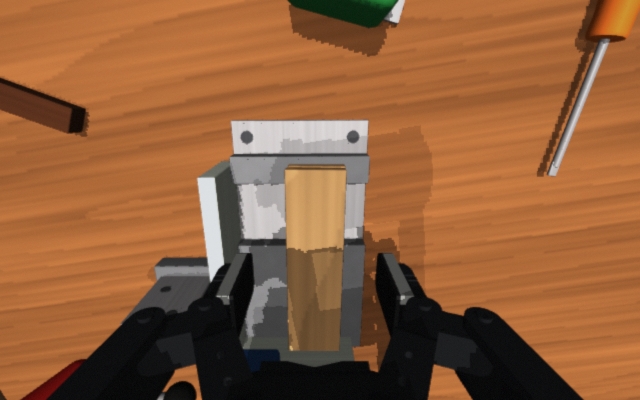

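```bash
python3 -m handwheel '[[0.062,[0.003,0.04,0.0042],[-0.6,0,0]],[0.062,[0.003,0.04,0.0042],[0,0,0]],[0.062,[0.003,0.04,0.0042],[0,0,0]],[0.062,[0.003,0.04,0.0042],[0,0,0]],[0.062,[0.003,0.04,0.0042],[0,0,0]],[0.062,[0.003,0.04,0.0042],[0,0,0]],[0.062,[0.003,0.04,0.0042],[0,0,0]],[0.062,[0.003,0.04,0.0042],[0,0,0]],[0.062,[0.003,0.04,0.0042],[0,0,0]],[0.062,[0.003,0.04,0.0042],[0,0,0]]]'
python3 -m handwheel '[[0.062,[0.0015,0.024,0.0045],[0,0,0]],[0.062,[0,0,0],[0,0,0]],[0.062,[0,0,0],[0,0,0]],[0.062,[0,0,0],[0,0,0]]]'
python3 - <<'E'
from h import *
c=cam('wrist');im=save('wrist','w13.png')[:,:,::-1].copy()
print(slats(im=im,c=c,box=(.35,.75,-.5,-.25),satmax=148,z=.008))
a=np.radians(-8.6);go(.463+.042*np.cos(a),-.372+.042*np.sin(a),-.0005,-8.6)
E
```

```text
t: 24.97
tool_pos: [0.5093, -0.3563, 0.0778]
tool_rot: [-2.14, 0.159, 2.145]
contact_force: [0.1, -0.1, 0.0]
opening: 0.0625
t: 25.3
tool_pos: [0.5025, -0.3772, 0.0769]
tool_rot: [-2.14, 0.159, 2.144]
contact_force: [0.0, -0.1, 0.8]
opening: 0.0618
[(0.4634, -0.3722, 160, 44, -8.7)]
t 25.35 at [ 0.5029 -0.3769  0.0773] yaw -8.5 F [ 0.5 -0.3 -0.6] tilt (np.float64(-0.0015), np.float64(0.0015))
turn 0.1 shift_mm after [77.8  1.3 -1.9]  (before [77.8  1.3 -1.9] )
```

View pics/w13.png

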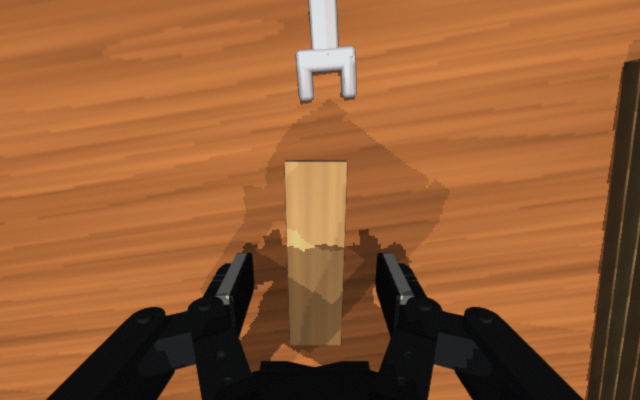

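```bash
python3 -m handwheel '[[0.062,[0.024,0.001,-0.0015],[0,0,0]],[0.062,[0.024,0,0],[0,0,0]],[0.062,[0.018,0,0],[0,0,0]],[0.062,[0.009,0,0],[0,0,0]],[0.062,[0.003,0,0],[0,0,0]],[0.062,[0.002,0,0],[0,0,0]],[0.062,[0,0,0],[0,0,0]],[0.062,[0,0,0],[0,0,0]],[0.062,[0,0,0],[0,0,0]]]'
```

```text
t: 26.1
tool_pos: [0.5053, -0.3803, -0.0002]
tool_rot: [-2.146, 0.163, 2.142]
contact_force: [-0.6, 1.2, 0.3]
opening: 0.0622
```

```bash
python3 -m handwheel '[[0.062,[0.0005,0,0],[0,0,0]],[0.035,[0,0,0],[0,0,0]],[0.035,[0,0,0],[0,0,0]],[0.035,[0,0,0],[0,0,0]],[0.035,[0,0,0],[0,0,0]],[0.035,[0,0,0],[0,0,0]]]' 50
python3 -m handwheel '[[0.035,[-0.01,0,0],[0,0,0]],[0.035,[-0.03,0,0],[0,0,0]],[0.035,[-0.03,0,0],[0,0,0]],[0.035,[-0.037,0,0],[0,0,0]],[0.035,[0,0,0],[0,0,0]],[0.035,[0,0,0],[0,0,0]]]'
python3 - <<'E'
from h import *
gos(48,-45,112)
E
```

```text
t: 26.6
tool_pos: [0.505, -0.3802, -0.0013]
tool_rot: [-2.145, 0.162, 2.143]
contact_force: [-0.3, 0.0, 4.9]
opening: 0.0426
t: 27.1
tool_pos: [0.5059, -0.3809, 0.1085]
tool_rot: [-2.15, 0.165, 2.14]
contact_force: [-0.1, -0.7, -0.9]
opening: 0.0424
t 27.1 at [ 0.5059 -0.3809  0.1085] yaw -8.6 F [-0.1 -0.7 -0.9] tilt (np.float64(0.0035), np.float64(-0.0049))
turn 0.6 shift_mm after [  -4.8 -424.9  -38.6]  (before [  -4.8 -424.5  -42.9] )
```

```bash
python3 -m handwheel '[[0.035,[-0.002,-0.02,-0.002],[0.5,0,0]],[0.035,[-0.002,-0.04,-0.0036],[0,0,0]],[0.035,[-0.002,-0.04,-0.0036],[0,0,0]],[0.035,[-0.001,-0.04,-0.0036],[0,0,0]],[0.035,[0,-0.04,-0.0036],[0,0,0]],[0.035,[0,-0.04,-0.0036],[0,0,0]],[0.035,[0,-0.04,-0.0036],[0,0,0]],[0.035,[0,-0.04,-0.0036],[0,0,0]],[0.035,[0,-0.04,-0.0036],[0,0,0]],[0.035,[0,-0.04,-0.0036],[0,0,0]]]'
python3 -m handwheel '[[0.035,[0,-0.04,-0.0036],[0,0,0]],[0.035,[0,-0.005,-0.0005],[0,0,0]],[0.035,[0,0,0],[0,0,0]],[0.035,[0,0,0],[0,0,0]],[0.035,[0,0,0],[0,0,0]],[0.035,[0,0,0],[0,0,0]]]'
python3 - <<'E'
from h import *
save('wrist','w14.png')
gos(48,-45,44)
E
```

```text
t: 27.93
tool_pos: [0.5968, -0.0076, 0.1096]
tool_rot: [-2.134, 0.17, 2.143]
contact_force: [0.8, 0.3, -0.2]
opening: 0.0421
t: 28.43
tool_pos: [0.6089, 0.0325, 0.1111]
tool_rot: [-2.136, 0.173, 2.139]
contact_force: [0.7, 0.9, 1.1]
opening: 0.0427
t 28.48 at [0.6091 0.0325 0.1114] yaw -9.2 F [-0.5  0.5 -0.6] tilt (np.float64(0.0002), np.float64(0.0008))
turn -0.1 shift_mm after [67.4 -0.3 -2.7]  (before [67.4 -0.3 -2.7] )
```

View pics/w14.png

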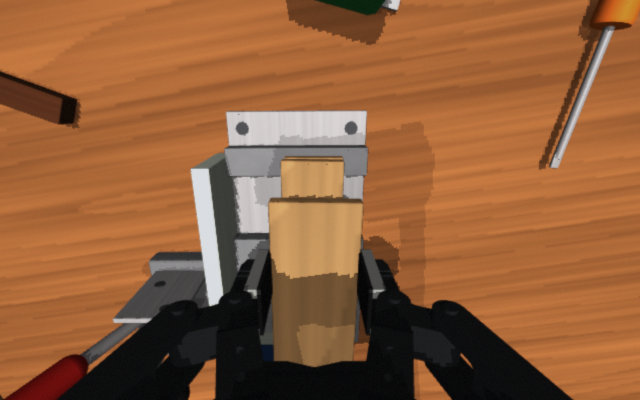

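```bash
python3 -m handwheel '[[0.035,[0.024,0,-0.0025],[0,0,0]],[0.035,[0.02,0,0],[0,0,0]],[0.035,[0.013,0,0],[0,0,0]],[0.035,[0.006,0,0],[0,0,0]],[0.035,[0.002,0,0],[0,0,0]],[0.035,[0,0,0],[0,0,0]],[0.035,[0,0,0],[0,0,0]]]'
```

```text
t: 29.07
tool_pos: [0.6128, 0.0334, 0.0479]
tool_rot: [-2.14, 0.17, 2.137]
contact_force: [-0.2, 0.2, 0.5]
opening: 0.0425
```

```bash
python3 -m handwheel '[[0.035,[0.0035,0,0],[0,0,0]],[0.035,[0.001,0,0],[0,0,0]],[0.035,[0,0,0],[0,0,0]],[0.035,[0,0,0],[0,0,0]]]'
python3 -m handwheel '[[0.062,[0,0,0],[0,0,0]],[0.062,[0,0,0],[0,0,0]],[0.062,[0,0,0],[0,0,0]],[0.062,[-0.01,0,0],[0,0,0]],[0.062,[-0.035,0,0],[0,0,0]],[0.062,[-0.04,0,0],[0,0,0]],[0.062,[-0.04,0,0],[0,0,0]],[0.062,[-0.04,0,0],[0,0,0]],[0.062,[0,0,0],[0,0,0]],[0.062,[0,0,0],[0,0,0]]]'
python3 - <<'E'
from h import *
c=cam('wrist');im=save('wrist','w15.png')[:,:,::-1].copy()
print(slats(im=im,c=c,box=(.4,.75,-.05,.15),satmax=148,z=.052))
a=np.radians(2);go(.5012+.042*np.cos(a),.4325+.042*np.sin(a),.2,2)
E
```

```text
t: 29.4
tool_pos: [0.6122, 0.0337, 0.0427]
tool_rot: [-2.139, 0.17, 2.138]
contact_force: [0.2, 0.0, 0.2]
opening: 0.0425
t: 30.23
tool_pos: [0.6143, 0.0335, 0.2128]
tool_rot: [-2.148, 0.17, 2.129]
contact_force: [0.8, -0.8, -0.5]
opening: 0.062
[(0.5716, 0.0405, 165, 45, -9.8)]
t 30.28 at [0.6126 0.0336 0.2094] yaw -9.1 F [0.4 0.3 0.1] tilt (np.float64(-0.0003), np.float64(-0.0033))
turn -11.1 shift_mm after [   9.1 -402.6   55.5]  (before [   9.1 -384.4  131.9] )
```

View pics/w15.png

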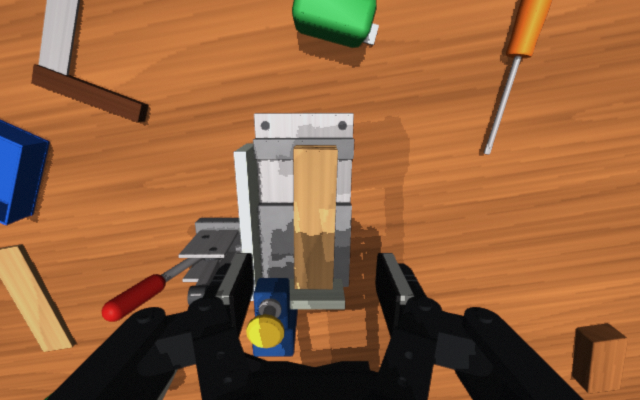

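```bash
python3 -m handwheel '[[0.062,[0,0,0],[-5.5,0,0]],[0.062,[0,0,0],[-5.6,0,0]],[0.062,[0,-0.0402,0.0055],[0,0,0]],[0.062,[0,-0.0402,0.0055],[0,0,0]],[0.062,[0,-0.0402,0.0055],[0,0,0]],[0.062,[0,-0.0402,0.0055],[0,0,0]],[0.062,[0,-0.0402,0.0055],[0,0,0]],[0.062,[0,-0.0402,0.0055],[0,0,0]],[0.062,[0,-0.0402,0.0055],[0,0,0]],[0.062,[0,-0.0402,0.0055],[0,0,0]]]'
python3 -m handwheel '[[0.062,[0.01,-0.039,0.0055],[0,0,0]],[0.062,[0.01,-0.039,0.0055],[0,0,0]],[0.062,[0.03,0,0],[0,0,0]],[0.062,[0.03,0,0],[0,0,0]],[0.062,[0.03,0,0],[0,0,0]],[0.062,[0,0,0],[0,0,0]],[0.062,[0,0,0],[0,0,0]],[0.062,[0,0,0],[0,0,0]]]'
python3 - <<'E'
from h import *
c=cam('wrist');im=save('wrist','w16.png')[:,:,::-1].copy()
print(slats(im=im,c=c,box=(.35,.75,.3,.55),satmax=148,z=.008))
a=np.radians(2);go(.5012+.042*np.cos(a),.4325+.042*np.sin(a),-.0005,2)
E
```

```text
t: 31.12
tool_pos: [0.5548, 0.3548, 0.2045]
tool_rot: [2.198, 0.036, -2.207]
contact_force: [0.5, 0.2, -0.1]
opening: 0.0624
t: 31.78
tool_pos: [0.5432, 0.431, 0.0978]
tool_rot: [2.204, 0.038, -2.204]
contact_force: [0.7, 1.1, 0.4]
opening: 0.0621
[(0.5014, 0.4332, 160, 44, 1.8)]
t 31.83 at [0.5441 0.4314 0.0994] yaw 2.0 F [-0.1 -0.4  0.9] tilt (np.float64(-0.0014), np.float64(-0.0023))
turn -0.0 shift_mm after [99.9 -2.4  1.1]  (before [99.9 -2.4  1.1] )
```

View pics/w16.png

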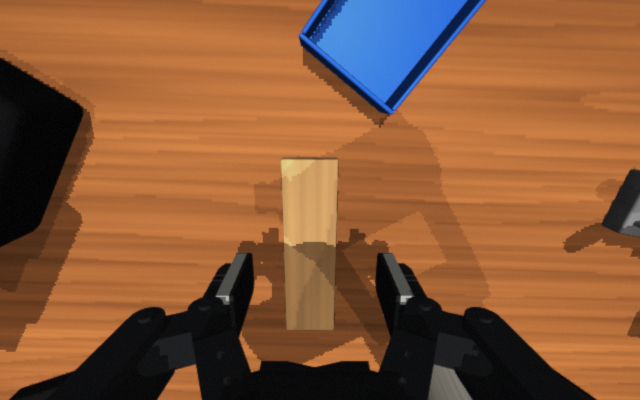

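```bash
python3 -m handwheel '[[0.062,[0.03,-0.003,0.001],[0,0,0]],[0.062,[0.03,0,0],[0,0,0]],[0.062,[0.022,0,0],[0,0,0]],[0.062,[0.012,0,0],[0,0,0]],[0.062,[0.004,0,0],[0,0,0]],[0.062,[0.001,0,0],[0,0,0]],[0.062,[0,0,0],[0,0,0]],[0.062,[0,0,0],[0,0,0]],[0.062,[0,0,0],[0,0,0]]]'
```

```text
t: 32.58
tool_pos: [0.5433, 0.4348, 0.0006]
tool_rot: [2.208, 0.041, -2.201]
contact_force: [0.0, 0.7, -0.4]
opening: 0.0618
```

```bash
python3 -m handwheel '[[0.062,[0.001,0,0],[0,0,0]],[0.035,[0,0,0],[0,0,0]],[0.035,[0,0,0],[0,0,0]],[0.035,[0,0,0],[0,0,0]],[0.035,[0,0,0],[0,0,0]],[0.035,[0,0,0],[0,0,0]]]' 50
python3 -m handwheel '[[0.035,[-0.01,0,0],[0,0,0]],[0.035,[-0.03,0,0],[0,0,0]],[0.035,[-0.04,0,0],[0,0,0]],[0.035,[-0.04,0,0],[0,0,0]],[0.035,[-0.04,0,0],[0,0,0]],[0.035,[-0.04,0,0],[0,0,0]],[0.035,[0,0,0],[0,0,0]],[0.035,[0,0,0],[0,0,0]]]'
python3 - <<'E'
from h import *
gos(48,-45,200)
E
```

```text
t: 33.08
tool_pos: [0.5426, 0.4345, -0.0016]
tool_rot: [2.206, 0.04, -2.203]
contact_force: [-0.3, -0.1, 5.0]
opening: 0.0424
t: 33.75
tool_pos: [0.5435, 0.435, 0.202]
tool_rot: [2.212, 0.043, -2.199]
contact_force: [-0.4, -1.1, -0.9]
opening: 0.0424
t 33.75 at [0.5435 0.435  0.202 ] yaw 2.0 F [-0.4 -1.1 -0.9] tilt (np.float64(-0.0036), np.float64(-0.0063))
turn 11.2 shift_mm after [   0.9  386.5 -131.5]  (before [  0.9 404.7 -54.1] )
```

```bash
python3 -m handwheel '[[0.035,[0,0,0],[5.6,0,0]],[0.035,[0,0,0],[5.6,0,0]],[0.035,[0,0.038,-0.0129],[0,0,0]],[0.035,[0,0.038,-0.0129],[0,0,0]],[0.035,[0,0.038,-0.0129],[0,0,0]],[0.035,[0,0.038,-0.0129],[0,0,0]],[0.035,[0,0.038,-0.0129],[0,0,0]],[0.035,[0,0.038,-0.0129],[0,0,0]],[0.035,[0,0.038,-0.0129],[0,0,0]],[0.035,[0,0.038,-0.0129],[0,0,0]]]'
python3 -m handwheel '[[0.035,[0,0.038,-0.0129],[0,0,0]],[0.035,[0,0.034,-0.0129],[0,0,0]],[0.035,[0,0.0105,-0.0026],[0,0,0]],[0.035,[0.02,0,0],[0,0,0]],[0.035,[0.03,0,0],[0,0,0]],[0.035,[0.03,0,0],[0,0,0]],[0.035,[0,0,0],[0,0,0]],[0.035,[0,0,0],[0,0,0]],[0.035,[0,0,0],[0,0,0]]]'
python3 - <<'E'
from h import *
save('wrist','w17.png')
gos(48,-45,52)
E
```

```text
t: 34.58
tool_pos: [0.5936, 0.1154, 0.1945]
tool_rot: [-2.133, 0.173, 2.143]
contact_force: [1.2, -0.7, -1.0]
opening: 0.0424
t: 35.33
tool_pos: [0.6101, 0.0318, 0.1178]
tool_rot: [-2.138, 0.171, 2.138]
contact_force: [0.1, -0.1, 0.2]
opening: 0.0426
t 35.38 at [0.611  0.0317 0.1191] yaw -9.2 F [0.4 0.8 0.7] tilt (np.float64(-0.0003), np.float64(-0.0023))
turn -0.0 shift_mm after [67.1 -0.8 -0.4]  (before [67.1 -0.8 -0.4] )
```

View pics/w17.png

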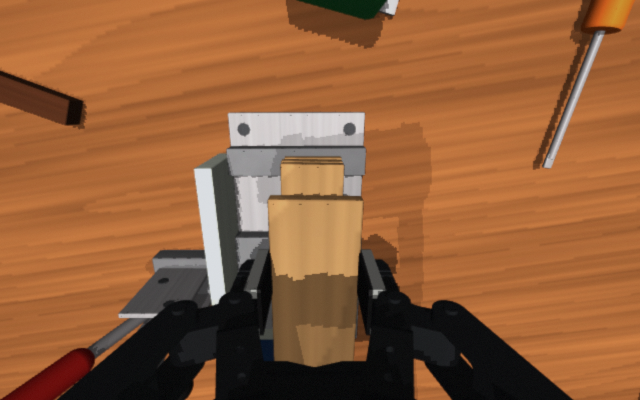

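```bash
python3 -m handwheel '[[0.035,[0.024,-0.0005,-0.002],[0,0,0]],[0.035,[0.02,0,0],[0,0,0]],[0.035,[0.013,0,0],[0,0,0]],[0.035,[0.005,0,0],[0,0,0]],[0.035,[0.002,0,0],[0,0,0]],[0.035,[0,0,0],[0,0,0]],[0.035,[0,0,0],[0,0,0]]]'
```

```text
t: 35.97
tool_pos: [0.6132, 0.0316, 0.0548]
tool_rot: [-2.14, 0.172, 2.135]
contact_force: [0.4, 0.5, 0.4]
opening: 0.0423
```

```bash
python3 -m handwheel '[[0.035,[0.003,0,0],[0,0,0]],[0.035,[0.0005,0,0],[0,0,0]],[0.035,[0,0,0],[0,0,0]],[0.035,[0,0,0],[0,0,0]]]'
python3 -m handwheel '[[0.062,[0,0,0],[0,0,0]],[0.062,[0,0,0],[0,0,0]],[0.062,[0,0,0],[0,0,0]],[0.062,[-0.01,0,0],[0,0,0]],[0.062,[-0.035,0,0],[0,0,0]],[0.062,[-0.035,0,0],[0,0,0]],[0,[0,0,0],[0,0,0]],[0,[0,0,0],[0,0,0]]]' 50
python3 - <<'E'
from h import *
c=cam('wrist');im=save('wrist','w18.png')[:,:,::-1].copy()
print(slats(im=im,c=c,box=(.4,.75,-.05,.15),satmax=148,z=.060))
save('scene','s18.png')
im=cv2.imread('pics/s18.png')[150:270,270:400]; cv2.imwrite('pics/s18z.png',cv2.resize(im,None,fx=5,fy=5,interpolation=cv2.INTER_CUBIC))
gos(10,-100,110)
E
```

```text
t: 36.3
tool_pos: [0.6126, 0.0316, 0.0504]
tool_rot: [-2.139, 0.172, 2.137]
contact_force: [-0.4, -0.7, 1.3]
opening: 0.0425
t: 36.97
tool_pos: [0.6146, 0.0315, 0.1344]
tool_rot: [-2.146, 0.172, 2.13]
contact_force: [0.6, 0.2, -0.4]
opening: 0.0385
[(0.5738, 0.0382, 165, 46, -10.0)]
t 37.07 at [0.6119 0.0316 0.13  ] yaw -9.2 F [ 0.7  0.1 -0.2] tilt (np.float64(-0.0), np.float64(0.0))
turn -0.0 shift_mm after [20.  54.2 38.3]  (before [20.  54.3 38.3] )
```

View pics/w18.png

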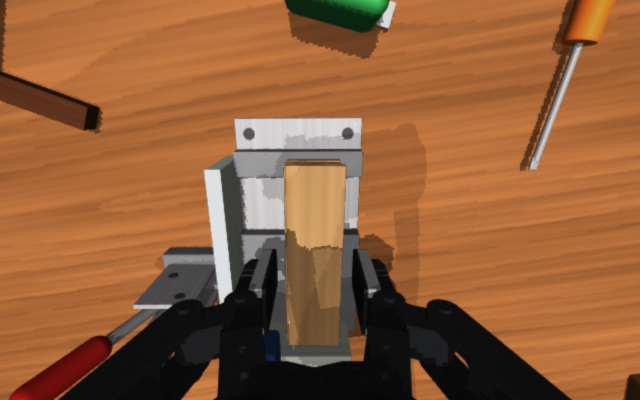

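View pics/s18z.png

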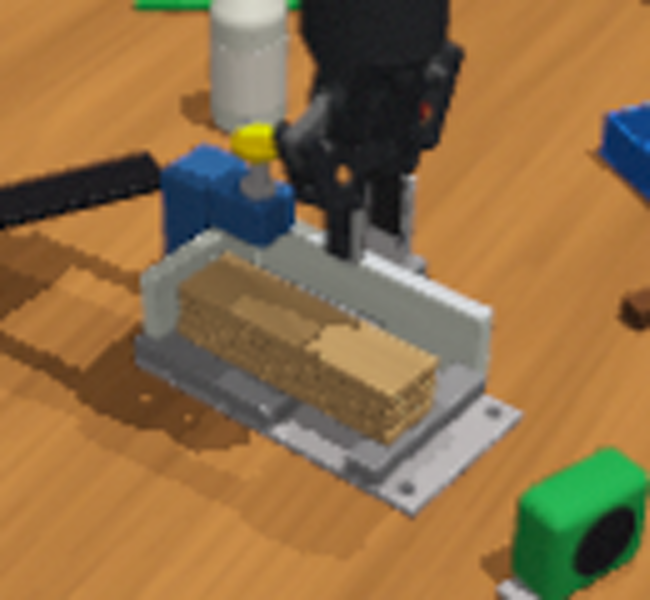

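```bash
python3 -m handwheel '[[0,[0,0.027,0.018],[0,0,0]],[0,[0,0.027,0.018],[0,0,0]],[0,[0.03,0,0],[0,0,0]],[0,[0.03,0,0],[0,0,0]],[0,[0.025,0,0],[0,0,0]],[0,[0.015,0,0],[0,0,0]],[0,[0.003,0,0],[0,0,0]],[0,[0,0,0],[0,0,0]],[0,[0,0,0],[0,0,0]],[0,[0,0,0],[0,0,0]]]'
python3 - <<'E'
from h import *
gos(10,-60,23)
save('wrist','w19.png')
E
```

```text
t: 37.9
tool_pos: [0.569, -0.0161, 0.0281]
tool_rot: [-2.14, 0.172, 2.136]
contact_force: [-0.3, -0.1, 0.1]
opening: 0.0002
t 37.9 at [ 0.569  -0.0161  0.0281] yaw -9.2 F [-0.3 -0.1  0.1] tilt (np.float64(0.0), np.float64(-0.0022))
turn -0.0 shift_mm after [  5.1 -39.7   3.6]  (before [  5.1 -39.7   3.6] )
```

View pics/w19.png

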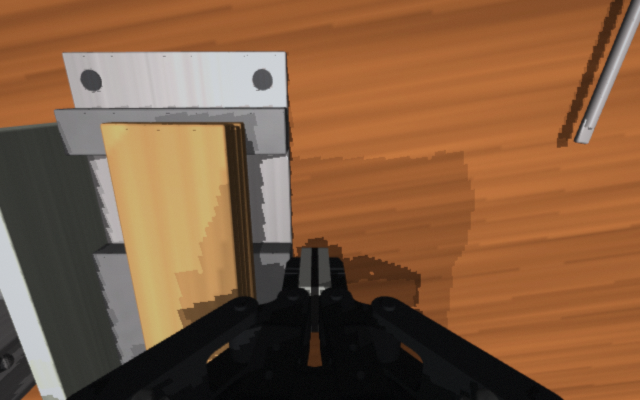

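```bash
python3 -m handwheel '[[0,[-0.03,0,0],[0,0,0]],[0,[-0.03,0,0],[0,0,0]],[0.0854,[0,0,0],[-7.1,0,0]],[0.0854,[0,0,0],[-7.1,0,0]],[0.0854,[0,0,0],[-7.1,0,0]],[0.0854,[0,0,0],[-7.1,0,0]],[0.0854,[0,0,0],[-7.1,0,0]],[0.0854,[0,0,0],[-7.1,0,0]],[0.0854,[0,0,0],[-7.1,0,0]],[0.0854,[0,0,0],[-7.1,0,0]]]'
python3 -m handwheel '[[0.0854,[0,0,0],[-7.1,0,0]],[0.0854,[0,0,0],[-7.1,0,0]],[0.0854,[0,0,0],[-7.1,0,0]],[0.0854,[0,0,0],[-7.1,0,0]],[0.0854,[0,0,0],[-4.8,0,0]],[0.0854,[0,0,0],[0,0,0]],[0.0854,[0,0,0],[0,0,0]],[0.0854,[0,0,0],[0,0,0]]]'
python3 - <<'E'
from h import *
gos(25,-95,12,90)
save('wrist','w20.png')
E
```

```text
t: 38.78
tool_pos: [0.5688, -0.016, 0.0884]
tool_rot: [1.727, 0.766, -1.723]
contact_force: [0.6, 0.3, -0.0]
opening: 0.0857
t: 39.45
tool_pos: [0.5684, -0.016, 0.0876]
tool_rot: [1.328, 1.127, -1.327]
contact_force: [0.1, 0.3, 0.2]
opening: 0.0853
t 39.45 at [ 0.5684 -0.016   0.0876] yaw 80.7 F [0.1 0.3 0.2] tilt (np.float64(0.0013), np.float64(0.0))
turn -0.1 shift_mm after [75.6 12.  -4.7]  (before [75.6 12.  -4.7] )
```

View pics/w20.png

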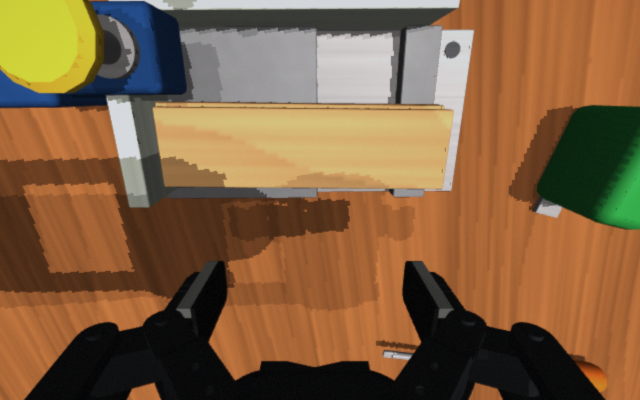

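```bash
python3 -m handwheel '[[0.0854,[0.025,0.012,0],[0,0,0]],[0.0854,[0.025,0,0],[0,0,0]],[0.0854,[0.015,0,0],[0,0,0]],[0.0854,[0.006,0,0],[0,0,0]],[0.0854,[0.003,0,0],[0,0,0]],[0.0854,[0,0,0],[0,0,0]],[0.0854,[0,0,0],[0,0,0]],[0.0854,[0,0,0],[0,0,0]]]'
python3 - <<'E'
from h import *
gos(25,-60,11,90)
E
```

```text
t: 40.17
tool_pos: [0.581, -0.018, 0.0144]
tool_rot: [1.328, 1.127, -1.325]
contact_force: [0.4, 0.2, -0.3]
opening: 0.0855
t 40.17 at [ 0.581  -0.018   0.0144] yaw 80.8 F [ 0.4  0.2 -0.3] tilt (np.float64(0.0027), np.float64(-0.0))
turn -0.0 shift_mm after [  3.4  -0.7 -39.7]  (before [  3.4  -0.7 -39.7] )
```

```bash
python3 -m handwheel '[[0.0854,[0.004,0,-0.004],[0,0,0]],[0.0854,[0,0,-0.006],[0,0,0]],[0.0854,[0,0,-0.006],[0,0,0]],[0.0854,[0,0,-0.005],[0,0,0]],[0.0854,[0,0,-0.004],[0,0,0]],[0.0854,[0,0,-0.004],[0,0,0]],[0.0854,[0,0,-0.004],[0,0,0]],[0.0854,[0,0,-0.004],[0,0,0]],[0.0854,[0,0,-0.004],[0,0,0]],[0.0854,[0,0,0],[0,0,0]]]'
python3 - <<'E'
from h import *
gos(25,-33,10,90)
save('wrist','w21.png');save('scene','s21.png')
im=cv2.imread('pics/s21.png')[150:270,270:400]; cv2.imwrite('pics/s21z.png',cv2.resize(im,None,fx=5,fy=5,interpolation=cv2.INTER_CUBIC))
E
```

```text
t: 41.0
tool_pos: [0.5865, 0.0234, 0.0089]
tool_rot: [1.327, 1.129, -1.326]
contact_force: [0.6, 0.3, 0.6]
opening: 0.0853
t 41.0 at [0.5865 0.0234 0.0089] yaw 80.8 F [0.6 0.3 0.6] tilt (np.float64(0.0002), np.float64(-0.0006))
turn -0.0 shift_mm after [ -1.1   0.4 -24.9]  (before [ -1.1   0.4 -24.9] )
```

View pics/w21.png

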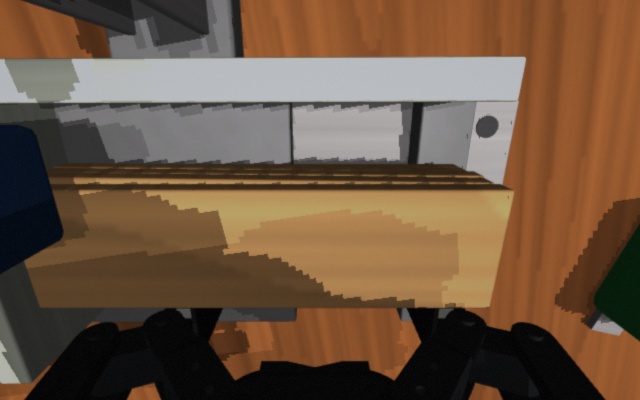

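View pics/s21z.png

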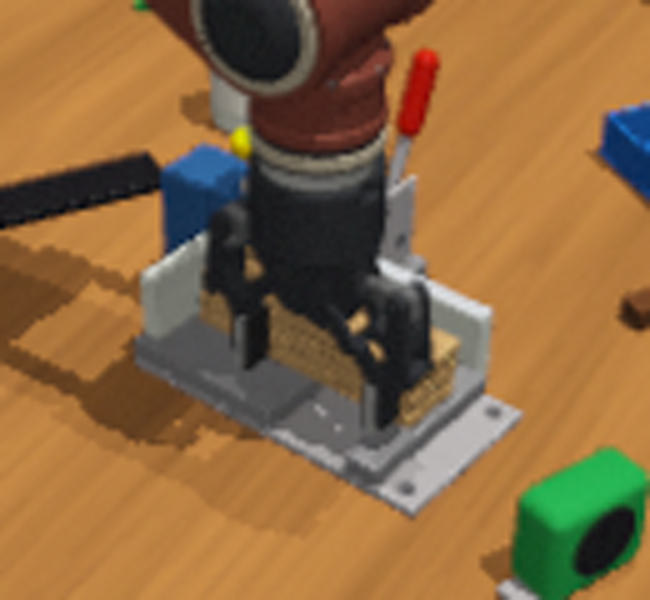

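```bash
python3 -m handwheel '[[0.0854,[0,0,-0.004],[0,0,0]],[0.0854,[0,0,-0.004],[0,0,0]],[0.0854,[0,0,-0.004],[0,0,0]],[0.0854,[0,0,-0.004],[0,0,0]],[0.0854,[0,0,-0.003],[0,0,0]],[0.0854,[0,0,0],[0,0,0]],[0.0854,[0,0,0],[0,0,0]]]'
python3 - <<'E'
from h import *
gos(25,-33,10,90)
E
```

```text
t: 41.68
tool_pos: [0.5895, 0.0419, 0.0089]
tool_rot: [1.327, 1.129, -1.326]
contact_force: [-0.1, 0.1, 0.9]
opening: 0.0856
t 41.68 at [0.5895 0.0419 0.0089] yaw 80.8 F [-0.1  0.1  0.9] tilt (np.float64(0.0001), np.float64(-0.0005))
turn -0.0 shift_mm after [-1.1  0.4 -6.2]  (before [-1.1  0.4 -6.2] )
```

```bash
python3 -m handwheel '[[0.0854,[0,0,-0.002],[0,0,0]],[0.0854,[0,0,-0.002],[0,0,0]],[0.0854,[0,0,-0.001],[0,0,0]],[0.0854,[0,0,0],[0,0,0]],[0.0854,[0,0,0],[0,0,0]]]'
python3 -m handwheel '[[0.0854,[0,0,-0.0015],[0,0,0]],[0.0854,[0,0,0],[0,0,0]],[0.0854,[0,0,0],[0,0,0]]]'
python3 - <<'E'
from h import *
gos(25,-33,10,90)
save('wrist','w22.png')
E
```

```text
t: 42.1
tool_pos: [0.5902, 0.0464, 0.0088]
tool_rot: [1.327, 1.129, -1.326]
contact_force: [0.4, -0.5, 0.0]
opening: 0.0854
t: 42.35
tool_pos: [0.5905, 0.0477, 0.0089]
tool_rot: [1.326, 1.129, -1.326]
contact_force: [0.1, -1.6, 0.7]
opening: 0.0856
t 42.35 at [0.5905 0.0477 0.0089] yaw 80.8 F [ 0.1 -1.6  0.7] tilt (np.float64(0.0003), np.float64(0.0001))
turn -0.0 shift_mm after [-1.1  0.4 -0.3]  (before [-1.1  0.4 -0.3] )
```

View pics/w22.png

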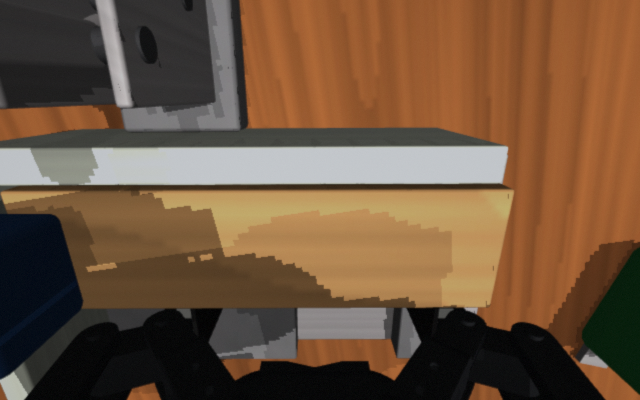

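```bash
python3 -m handwheel '[[0.0854,[0,0,-0.0015],[0,0,0]],[0.0854,[0,0,0],[0,0,0]],[0.0854,[0,0,0],[0,0,0]]]'
python3 -m handwheel '[[0.0854,[0,0,-0.0015],[0,0,0]],[0.0854,[0,0,0],[0,0,0]],[0.0854,[0,0,0],[0,0,0]]]'
python3 - <<'E'
from h import *
gos(25,-33,10,90)
E
```

```text
t: 42.65
tool_pos: [0.5907, 0.0488, 0.0089]
tool_rot: [1.325, 1.128, -1.327]
contact_force: [-0.4, -4.7, 0.9]
opening: 0.0855
t: 42.9
tool_pos: [0.5907, 0.0488, 0.0088]
tool_rot: [1.322, 1.127, -1.328]
contact_force: [-2.1, -10.0, 3.0]
opening: 0.0855
t 42.9 at [0.5907 0.0488 0.0088] yaw 80.9 F [ -2.1 -10.    3. ] tilt (np.float64(-0.0003), np.float64(0.004))
turn 0.0 shift_mm after [-1.2  0.4  0.8]  (before [-1.2  0.4  0.8] )
```

```bash
python3 -m handwheel '[[0.0854,[0,0,0.008],[0,0,0]],[0.0854,[0,0,0.012],[0,0,0]],[0.0854,[-0.03,0,0],[0,0,0]],[0.0854,[-0.035,0,0],[0,0,0]],[0.0854,[-0.035,0.02,0],[0,0,0]],[0,[0,0,0],[7.1,0,0]],[0,[0,0,0],[7.1,0,0]],[0,[0,0,0],[7.1,0,0]],[0,[0,0,0],[7.1,0,0]],[0,[0,0,0],[7.1,0,0]]]'
python3 -m handwheel '[[0,[0,0,0],[7.1,0,0]],[0,[0,0,0],[7.1,0,0]],[0,[0,0,0],[7.1,0,0]],[0,[0,0,0],[7.1,0,0]],[0,[0,0,0],[7.1,0,0]],[0,[0,0,0],[7.1,0,0]],[0,[0,0,0],[7.1,0,0]],[0,[0,0,0],[4.8,0,0]],[0,[0,0,0],[0,0,0]],[0,[0,0,0],[0,0,0]]]'
python3 - <<'E'
from h import *
gos(115,-8,23)
c=cam('wrist');save('wrist','w23.png')
im=cv2.imread('pics/w23.png');print(slats(im=im,c=c,box=(.4,.75,0,.15),satmax=148,z=.060))
E
```

```text
t: 43.73
tool_pos: [0.6072, 0.0278, 0.1087]
tool_rot: [1.762, 0.729, -1.761]
contact_force: [-0.2, 0.1, -0.2]
opening: 0.0257
t: 44.57
tool_pos: [0.6073, 0.0277, 0.1087]
tool_rot: [-2.138, 0.169, 2.138]
contact_force: [0.1, 0.0, -0.8]
opening: 0.0001
t 44.57 at [0.6073 0.0277 0.1087] yaw -9.1 F [ 0.1  0.  -0.8] tilt (np.float64(-0.0008), np.float64(0.0002))
turn 0.1 shift_mm after [ 85.7 -42.3 -70.6]  (before [ 85.7 -42.2 -70.7] )
[(0.6082, 0.0765, 111, 49, -8.6)]
```

View pics/w23.png

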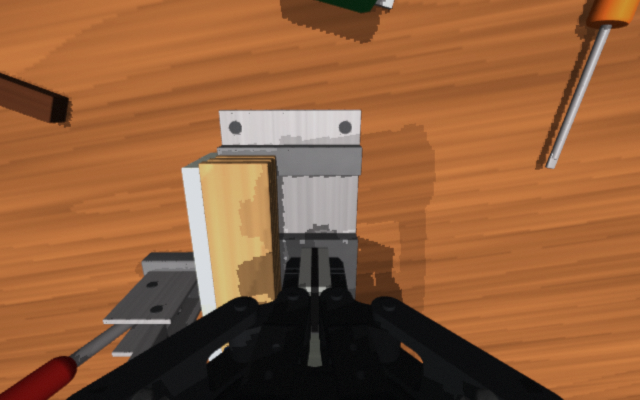

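```bash
python3 -m handwheel '[[0,[0,-0.021,-0.035],[0,0,0]],[0,[0,-0.021,-0.036],[0,0,0]],[0,[0.025,0,0],[0,0,0]],[0,[0.03,0,0],[0,0,0]],[0,[0.02,0,0],[0,0,0]],[0,[0.009,0,0],[0,0,0]],[0,[0.002,0,0],[0,0,0]],[0,[0,0,0],[0,0,0]],[0,[0,0,0],[0,0,0]],[0,[0,0,0],[0,0,0]]]'
python3 - <<'E'
from h import *
gos(100,-8,23)
save('wrist','w24.png')
E
```

```text
t: 45.45
tool_pos: [0.6858, 0.0578, 0.0252]
tool_rot: [-2.142, 0.172, 2.134]
contact_force: [1.0, 0.3, -0.0]
opening: 0.0004
t 45.45 at [0.6858 0.0578 0.0252] yaw -9.2 F [ 1.   0.3 -0. ] tilt (np.float64(-0.0006), np.float64(-0.0038))
turn -0.0 shift_mm after [ 2.2 -0.1 17.1]  (before [ 2.2 -0.1 17.1] )
```

View pics/w24.png

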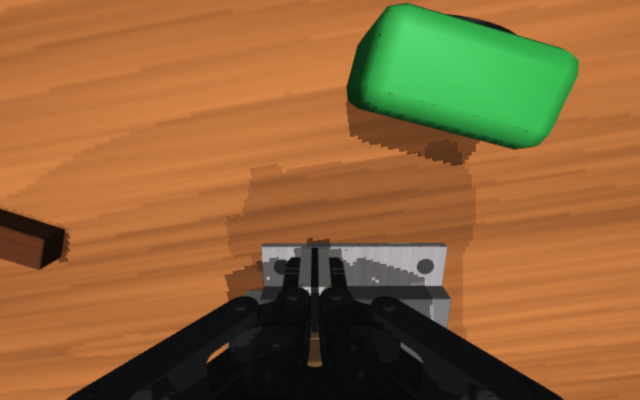

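```bash
python3 -m handwheel '[[0,[0.001,0,0.004],[0,0,0]],[0,[0,0,0.004],[0,0,0]],[0,[0,0,0.004],[0,0,0]],[0,[0,0,0.004],[0,0,0]],[0,[0,0,0.003],[0,0,0]],[0,[0,0,0.002],[0,0,0]],[0,[0,0,0],[0,0,0]],[0,[0,0,0],[0,0,0]]]'
python3 -m handwheel '[[0,[0,0,0.002],[0,0,0]],[0,[0,0,0],[0,0,0]],[0,[0,0,0],[0,0,0]]]'
python3 - <<'E'
from h import *
gos(91,-8,23)
E
```

```text
t: 46.17
tool_pos: [0.6633, 0.0613, 0.0218]
tool_rot: [-2.137, 0.172, 2.138]
contact_force: [-0.1, 0.9, 0.5]
opening: 0.0001
t: 46.42
tool_pos: [0.6616, 0.0616, 0.0219]
tool_rot: [-2.138, 0.172, 2.138]
contact_force: [1.2, -0.1, -0.1]
opening: 0.0003
t 46.42 at [0.6616 0.0616 0.0219] yaw -9.2 F [ 1.2 -0.1 -0.1] tilt (np.float64(-0.0), np.float64(-0.0001))
turn -0.0 shift_mm after [-1.1 -0.3  1.6]  (before [-1.1 -0.3  1.6] )
```

```bash
python3 -m handwheel '[[0,[0,0,0.0015],[0,0,0]],[0,[0,0,0],[0,0,0]],[0,[0,0,0],[0,0,0]]]'
python3 -m handwheel '[[0,[0,0,0.0015],[0,0,0]],[0,[0,0,0],[0,0,0]],[0,[0,0,0],[0,0,0]]]'
python3 -m handwheel '[[0,[0,0,0.001],[0,0,0]],[0,[0,0,0],[0,0,0]],[0,[0,0,0],[0,0,0]]]'
python3 - <<'E'
from h import *
gos(91,-8,23)
E
```

```text
t: 46.67
tool_pos: [0.6602, 0.0618, 0.0219]
tool_rot: [-2.138, 0.172, 2.137]
contact_force: [1.4, -0.4, -0.5]
opening: 0.0001
t: 46.92
tool_pos: [0.6587, 0.062, 0.0219]
tool_rot: [-2.138, 0.172, 2.137]
contact_force: [2.3, -0.2, -0.0]
opening: 0.0001
t: 47.17
tool_pos: [0.6587, 0.0621, 0.0224]
tool_rot: [-2.141, 0.172, 2.135]
contact_force: [4.7, -0.6, 0.0]
opening: 0.0003
t 47.17 at [0.6587 0.0621 0.0224] yaw -9.2 F [ 4.7 -0.6  0. ] tilt (np.float64(-0.0002), np.float64(-0.0027))
turn -0.0 shift_mm after [-0.6 -0.3 -1.4]  (before [-0.6 -0.3 -1.4] )
```

```bash
python3 -m handwheel '[[0,[0,0,0.0015],[0,0,0]],[0,[0,0,0],[0,0,0]],[0,[0,0,0],[0,0,0]]]'
python3 -m handwheel '[[0,[0,0,-0.008],[0,0,0]],[0,[0,0,-0.01],[0,0,0]],[0,[-0.03,0,0],[0,0,0]],[0,[-0.04,0,0],[0,0,0]],[0,[-0.04,0,0],[0,0,0]],[0,[-0.04,0,0],[0,0,0]],[0,[0,0.03,-0.01],[0,0,0]],[0,[0,0.03,0],[0,0,0]],[0,[0,0,0],[0,0,0]],[0,[0,0,0],[0,0,0]]]'
python3 - <<'E'
from h import *
gos(60,-60,180)
c=cam('wrist');save('wrist','w25.png');save('scene','s25.png');save('side','d25.png')
im=cv2.imread('pics/w25.png')
cv2.imwrite('pics/w25z.png',cv2.resize(im[150:350,180:400],None,fx=3,fy=3,interpolation=cv2.INTER_CUBIC))
im=cv2.imread('pics/s25.png')[150:270,270:400]; cv2.imwrite('pics/s25z.png',cv2.resize(im,None,fx=5,fy=5,interpolation=cv2.INTER_CUBIC))
E
```

```text
t: 47.42
tool_pos: [0.6588, 0.062, 0.0234]
tool_rot: [-2.145, 0.172, 2.131]
contact_force: [7.3, -2.3, -0.6]
opening: 0.0
t: 48.25
tool_pos: [0.6733, -0.0022, 0.171]
tool_rot: [-2.133, 0.174, 2.139]
contact_force: [0.1, -0.0, 0.7]
opening: 0.0002
t 48.25 at [ 0.6733 -0.0022  0.171 ] yaw -9.3 F [ 0.1 -0.   0.7] tilt (np.float64(-0.0004), np.float64(0.0029))
turn -0.2 shift_mm after [-8.8 -9.3 54.3]  (before [-8.8 -9.2 54.3] )
```

View pics/w25.png

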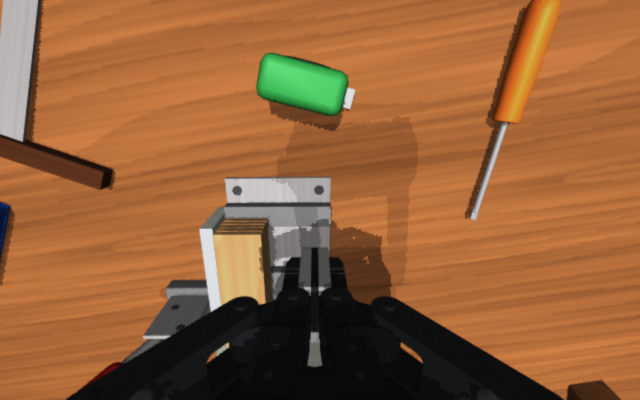

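View pics/s25z.png

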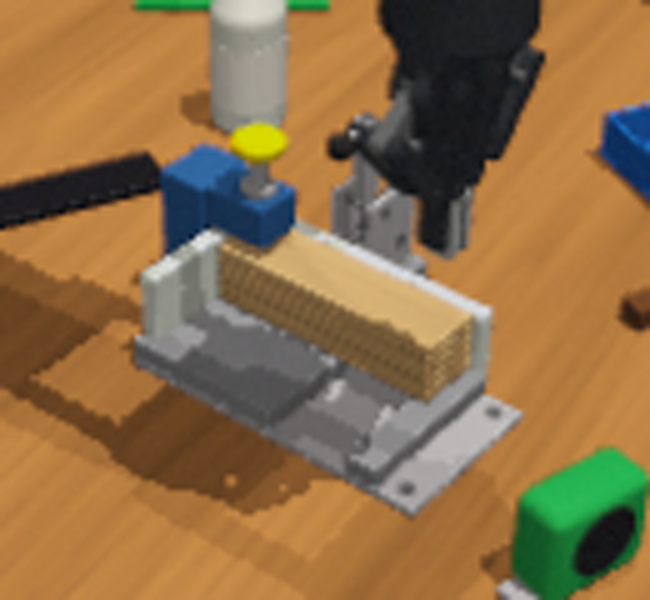

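View pics/w25z.png

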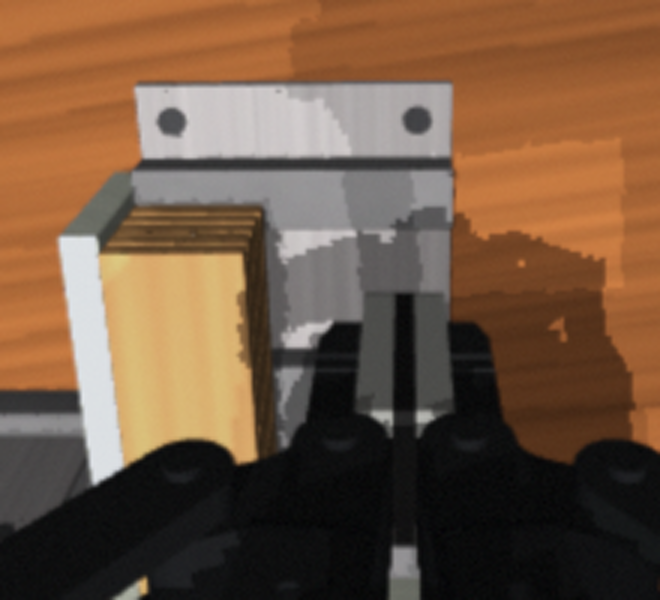

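```bash
python3 -m handwheel '[[0.045,[-0.01,0,0],[-7.1,0,0]],[0.045,[-0.01,0,0],[-7.1,0,0]],[0.045,[-0.01,0,0],[-7.1,0,0]],[0.045,[-0.01,0,0],[-7.1,0,0]],[0.045,[-0.01,0,0],[-7.1,0,0]],[0.045,[0,0,0],[-7.1,0,0]],[0.045,[0,0,0],[-7.1,0,0]],[0.045,[0,0,0],[-7.1,0,0]],[0.045,[0,0,0],[-7.1,0,0]],[0.045,[0,0,0],[-7.1,0,0]]]'
python3 -m handwheel '[[0.045,[0,0,0],[-7.1,0,0]],[0.045,[0,0,0],[-7.1,0,0]],[0.045,[0,0,0],[-4.9,0,0]],[0.045,[0,0,0],[0,0,0]],[0.045,[0,0,0],[0,0,0]]]'
python3 - <<'E'
from h import *
gos(-30,114,220,90)
E
```

```text
t: 49.23
tool_pos: [0.6738, 0.0002, 0.2211]
tool_rot: [1.556, 0.941, -1.558]
contact_force: [1.1, 0.8, 0.0]
opening: 0.0449
t: 49.65
tool_pos: [0.6739, -0.0002, 0.2212]
tool_rot: [1.326, 1.13, -1.327]
contact_force: [0.1, 0.1, 0.3]
opening: 0.045
t 49.65 at [ 6.739e-01 -2.000e-04  2.212e-01] yaw 80.8 F [0.1 0.1 0.3] tilt (np.float64(-0.0012), np.float64(-0.0002))
turn 0.0 shift_mm after [   1.4 -144.6 -181.3]  (before [   1.4 -144.6 -181.3] )
```

```bash
python3 -m handwheel '[[0.045,[0,-0.0241,-0.0302],[0,0,0]],[0.045,[0,-0.0241,-0.0302],[0,0,0]],[0.045,[0,-0.0241,-0.0302],[0,0,0]],[0.045,[0,-0.0241,-0.0302],[0,0,0]],[0.045,[0,-0.0241,-0.0302],[0,0,0]],[0.045,[0,-0.0241,-0.0302],[0,0,0]],[0.045,[0,0,0],[0,0,0]],[0.045,[0,0,0],[0,0,0]],[0.045,[0,0,0],[0,0,0]]]'
python3 - <<'E'
from h import *
gos(-30,114,220,90)
c=cam('wrist');save('wrist','w26.png')
for e in (63,95,121):
    print(e,proj(c,W(SEAT,(-30,78+e*np.cos(1.2),20+e*np.sin(1.2)))).round(0))
print(ctrl.tip_of('clamp_grip','wrist')[:2])
E
```

```text
t: 50.4
tool_pos: [0.56, 0.2007, 0.2218]
tool_rot: [1.325, 1.129, -1.326]
contact_force: [0.1, -0.4, -0.4]
opening: 0.045
t 50.4 at [0.56   0.2007 0.2218] yaw 80.9 F [ 0.1 -0.4 -0.4] tilt (np.float64(0.0002), np.float64(0.0004))
turn 0.1 shift_mm after [ 1.8 -0.2 -1.1]  (before [ 1.8 -0.2 -1.1] )
63 [314. 204.]
95 [313. 203.]
121 [313. 202.]
[{'centre': [203.6, 312.3], 'score': 0.84}]
```

View pics/w26.png

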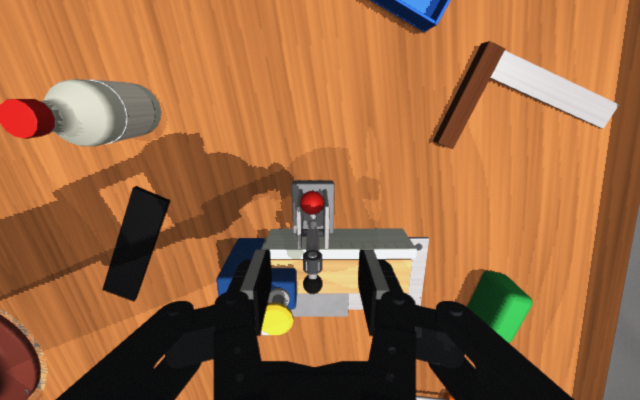

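```bash
python3 -m handwheel '[[0.045,[0.03,0,-0.001],[0,0,0]],[0.045,[0.03,0,0],[0,0,0]],[0.045,[0.025,0,0],[0,0,0]],[0.045,[0.015,0,0],[0,0,0]],[0.045,[0.006,0,0],[0,0,0]],[0.045,[0.002,0,0],[0,0,0]],[0.045,[0,0,0],[0,0,0]],[0.045,[0,0,0],[0,0,0]]]'
python3 -m handwheel '[[0,[0,0,0],[0,0,0]],[0,[0,0,0],[0,0,0]],[0,[0,0,0],[0,0,0]],[0,[0,0,0],[0,0,0]],[0,[0,0,0],[0,0,0]],[0,[0,0,0],[0,0,0]]]' 60
python3 - <<'E'
from h import *
gos(-30,114,114,90);save('wrist','w27.png')
E
```

```text
t: 51.17
tool_pos: [0.5615, 0.2013, 0.1155]
tool_rot: [1.328, 1.128, -1.324]
contact_force: [-0.4, 1.5, 0.1]
opening: 0.045
t: 51.67
tool_pos: [0.5585, 0.2029, 0.1155]
tool_rot: [1.324, 1.135, -1.327]
contact_force: [-8.9, 1.5, 7.6]
opening: 0.0163
t 51.67 at [0.5585 0.2029 0.1155] yaw 80.9 F [-8.9  1.5  7.6] tilt (np.float64(-0.0045), np.float64(-0.0012))
turn 0.1 shift_mm after [1.5 1.7 0.8]  (before [1.5 1.7 0.8] )
```

View pics/w27.png

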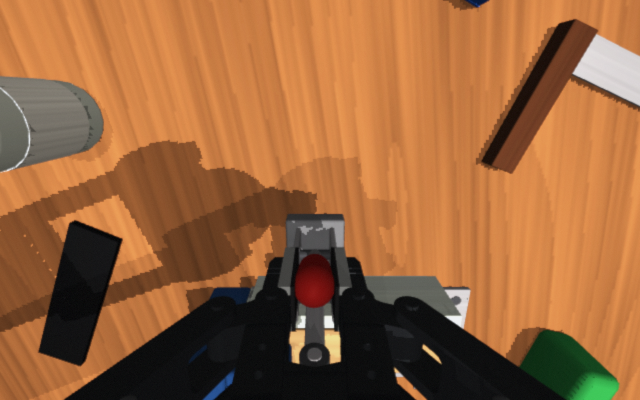

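```bash
python3 -m handwheel '[[0,[0,-0.002,0],[0,0,0]],[0,[0.0041,0,-0.0091],[0,0,0]],[0,[0.005,0,-0.0087],[0,0,0]],[0,[0.0058,0,-0.0081],[0,0,0]],[0,[0,0,0],[0,0,0]],[0,[0,0,0],[0,0,0]]]' 30
python3 - <<'E'
from h import *
gos(-30,78+100*np.cos(.9),100*np.sin(.9)+21,90);save('wrist','w28.png')
E
```

```text
t: 52.22
tool_pos: [0.5625, 0.2291, 0.1006]
tool_rot: [1.326, 1.131, -1.323]
contact_force: [-4.0, 3.2, 6.7]
opening: 0.0165
t 52.22 at [0.5625 0.2291 0.1006] yaw 81.0 F [-4.   3.2  6.7] tilt (np.float64(0.0004), np.float64(-0.0018))
turn 0.1 shift_mm after [1.3 1.9 1.1]  (before [1.3 1.9 1.1] )
```

View pics/w28.png

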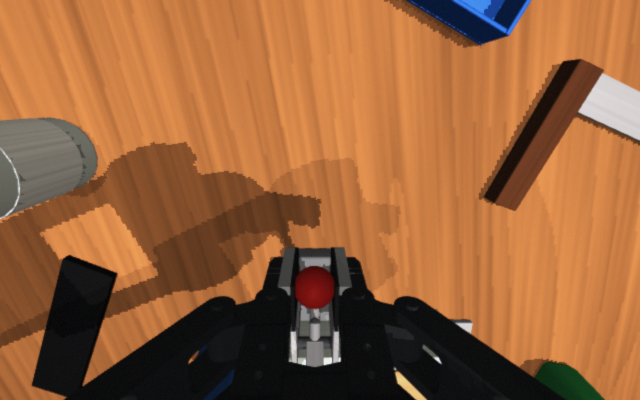

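```bash
python3 -m handwheel '[[0,[0.0066,-0.0005,-0.0075],[0,0,0]],[0,[0.0073,0,-0.0068],[0,0,0]],[0,[0.008,0,-0.006],[0,0,0]],[0,[0,0,0],[0,0,0]],[0,[0.0085,0,-0.0052],[0,0,0]],[0,[0.009,0,-0.0043],[0,0,0]],[0,[0,0,0],[0,0,0]],[0,[0,0,0],[0,0,0]]]'
python3 - <<'E'
from h import *
gos(-30,78+100*np.cos(.4),100*np.sin(.4)+21,90);save('side','d29.png')
im=cv2.imread('pics/d29.png')[130:270,230:420]; cv2.imwrite('pics/d29z.png',cv2.resize(im,None,fx=4,fy=4,interpolation=cv2.INTER_CUBIC))
E
```

```text
t: 52.93
tool_pos: [0.5673, 0.2586, 0.0616]
tool_rot: [1.327, 1.131, -1.322]
contact_force: [-4.0, 3.2, 6.6]
opening: 0.0161
t 52.93 at [0.5673 0.2586 0.0616] yaw 81.0 F [-4.   3.2  6.6] tilt (np.float64(0.0016), np.float64(-0.0022))
turn 0.1 shift_mm after [1.7 1.9 1.1]  (before [1.7 1.9 1.1] )
```

View pics/d29z.png

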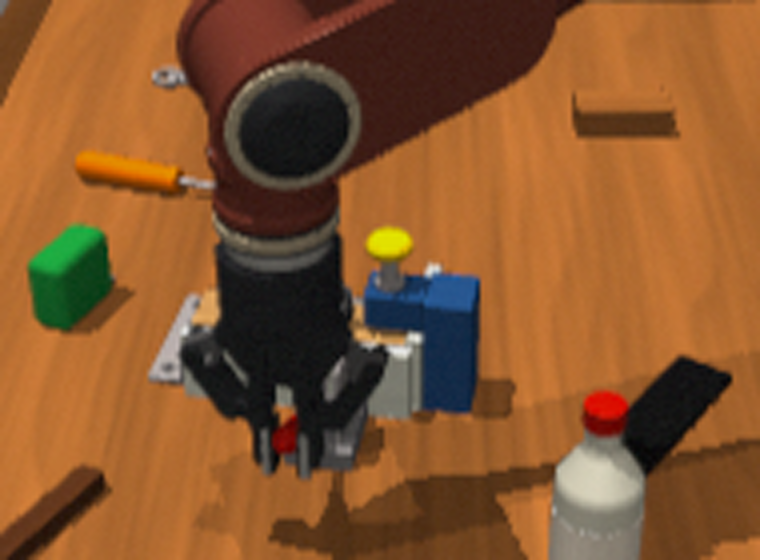

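```bash
python3 -m handwheel '[[0,[0,0,0],[0,0,0]],[0,[0.0047,0,-0.0018],[0,0,0]],[0,[0.0047,0,-0.0016],[0,0,0]],[0,[0.0049,0,-0.0014],[0,0,0]],[0,[0.0048,0,-0.0011],[0,0,0]],[0,[0,0,0],[0,0,0]],[0,[0,0,0],[0,0,0]]]' 50
python3 - <<'E'
from h import *
gos(-30,78+100*np.cos(.2),100*np.sin(.2)+21,90)
E
```

```text
t: 53.57
tool_pos: [0.568, 0.264, 0.0421]
tool_rot: [1.327, 1.13, -1.324]
contact_force: [-3.5, 2.7, 4.9]
opening: 0.0159
t 53.57 at [0.568  0.264  0.0421] yaw 80.9 F [-3.5  2.7  4.9] tilt (np.float64(0.001), np.float64(-0.0016))
turn 0.1 shift_mm after [1.3 2.  0.7]  (before [1.3 2.  0.7] )
```

```bash
python3 -m handwheel '[[0,[0.005,0,-0.0008],[0,0,0]],[0,[0.005,0,-0.0007],[0,0,0]],[0,[0.001,0,0],[0,0,0]],[0,[0,0,0],[0,0,0]],[0,[0,0,0],[0,0,0]]]'
python3 - <<'E'
from h import *
gos(-30,78+100*np.cos(.1),100*np.sin(.1)+21,90)
E
```

```text
t: 53.98
tool_pos: [0.5683, 0.2655, 0.0309]
tool_rot: [1.327, 1.13, -1.323]
contact_force: [-2.6, 4.2, 5.4]
opening: 0.0162
t 53.98 at [0.5683 0.2655 0.0309] yaw 80.9 F [-2.6  4.2  5.4] tilt (np.float64(0.0014), np.float64(-0.0018))
turn 0.1 shift_mm after [-0.   2.   0.7]  (before [-0.   2.   0.7] )
```

Nominally at 0.1 rad elevation. I'll press a little further to feel the stop.

```bash
python3 -m handwheel '[[0,[0.002,0,0],[0,0,0]],[0,[0,0,0],[0,0,0]],[0,[0,0,0],[0,0,0]]]'
python3 -m handwheel '[[0,[0.002,0,0],[0,0,0]],[0,[0,0,0],[0,0,0]],[0,[0,0,0],[0,0,0]]]'
```

```text
t: 54.23
tool_pos: [0.5684, 0.2656, 0.0286]
tool_rot: [1.327, 1.131, -1.322]
contact_force: [-1.5, 4.4, 3.7]
opening: 0.0161
t: 54.48
tool_pos: [0.5683, 0.2653, 0.0263]
tool_rot: [1.327, 1.13, -1.322]
contact_force: [-1.9, 4.8, 2.9]
opening: 0.016
```

```bash
python3 -m handwheel '[[0.045,[0,0,0],[0,0,0]],[0.045,[0,0,0],[0,0,0]],[0.045,[0,0,0],[0,0,0]],[0.045,[-0.02,0,0],[0,0,0]],[0.045,[-0.04,0,0],[0,0,0]],[0.045,[-0.04,0,0],[0,0,0]],[0.045,[-0.04,0,0],[0,0,0]],[0.045,[0,0,0],[0,0,0]],[0.045,[0,0,0],[0,0,0]]]'
python3 - <<'E'
from h import *
c=cam('wrist');save('wrist','w30.png');c2=cam('side');save('side','d30.png')
for n,cc in(('wrist',c),('side',c2)):
  for e in (.1,.2,.3):
    print(n,e,[proj(cc,W(SEAT,(-31,78+r*np.cos(e),20+r*np.sin(e)))).round(0) for r in (63,121)])
im=cv2.imread('pics/d30.png')[130:270,230:420]; cv2.imwrite('pics/d30z.png',cv2.resize(im,None,fx=4,fy=4,interpolation=cv2.INTER_CUBIC))
E
```

```text
t: 55.23
tool_pos: [0.57, 0.2646, 0.1696]
tool_rot: [1.331, 1.126, -1.319]
contact_force: [-0.1, -0.4, -0.9]
opening: 0.0446
wrist 0.1 [array([312., 230.]), array([312., 171.])]
wrist 0.2 [array([312., 233.]), array([312., 176.])]
wrist 0.3 [array([312., 238.]), array([312., 184.])]
side 0.1 [array([305., 243.]), array([299., 256.])]
side 0.2 [array([305., 241.]), array([299., 252.])]
side 0.3 [array([305., 239.]), array([299., 248.])]
```

View pics/w30.png

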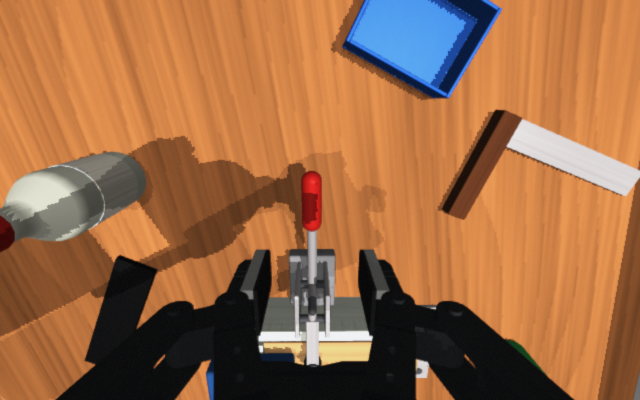

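View pics/d30z.png

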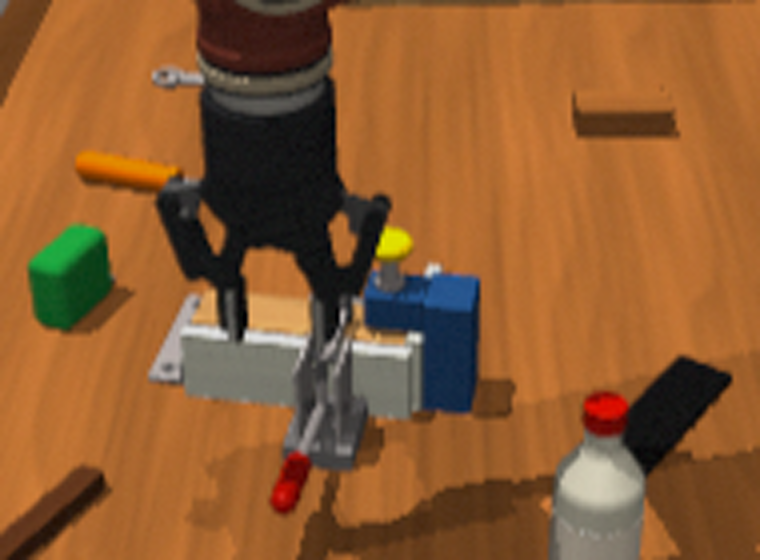

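```bash
python3 -m handwheel '[[0,[0.03,0,0],[0,0,0]],[0,[0.03,0,0],[0,0,0]],[0,[0.025,0,0],[0,0,0]],[0,[0.015,0,0],[0,0,0]],[0,[0.004,0,0],[0,0,0]],[0,[0,0,0],[0,0,0]],[0,[0,0,0],[0,0,0]]]'
python3 -m handwheel '[[0,[0.002,0,0],[0,0,0]],[0,[0,0,0],[0,0,0]],[0,[0,0,0],[0,0,0]]]'
python3 -m handwheel '[[0,[0.002,0,0],[0,0,0]],[0,[0.001,0,0],[0,0,0]],[0,[0,0,0],[0,0,0]]]'
```

```text
t: 55.92
tool_pos: [0.5656, 0.2633, 0.059]
tool_rot: [1.321, 1.132, -1.331]
contact_force: [-2.3, -1.3, 3.0]
opening: 0.0001
t: 56.17
tool_pos: [0.5659, 0.2634, 0.0586]
tool_rot: [1.321, 1.132, -1.33]
contact_force: [-6.4, -3.3, 8.9]
opening: 0.0001
t: 56.42
tool_pos: [0.5662, 0.2634, 0.058]
tool_rot: [1.32, 1.132, -1.331]
contact_force: [-12.5, -5.4, 21.2]
opening: 0.0
```

```bash
python3 -m handwheel '[[0,[-0.02,0,0],[0,0,0]],[0,[-0.04,0,0],[0,0,0]],[0,[-0.04,0,0],[0,0,0]],[0,[-0.04,0,0],[0,0,0]],[0,[0,0,0],[0,0,0]],[0,[0,0,0],[0,0,0]]]'
python3 - <<'E'
from h import *
gos(-66.5,0,190,90)
E
```

```text
t: 56.92
tool_pos: [0.5691, 0.2646, 0.1987]
tool_rot: [1.329, 1.128, -1.321]
contact_force: [0.7, 0.2, -0.5]
opening: 0.0001
t 56.92 at [0.5691 0.2646 0.1987] yaw 80.9 F [ 0.7  0.2 -0.5] tilt (np.float64(0.0043), np.float64(-0.0022))
turn 0.1 shift_mm after [  8.1 -35.5 177.5]  (before [  8.1 -35.6 177.4] )
```

```bash
python3 -m handwheel '[[0,[0,-0.0071,0.0355],[0,0,0]],[0,[0,-0.0071,0.0355],[0,0,0]],[0,[0,-0.0071,0.0355],[0,0,0]],[0,[0,-0.0071,0.0355],[0,0,0]],[0,[0,-0.0071,0.0355],[0,0,0]],[0,[0,0,0],[0,0,0]],[0,[0,0,0],[0,0,0]],[0,[0,0,0],[0,0,0]],[0,[0,0,0],[0,0,0]]]'
python3 - <<'E'
from h import *
gos(-66.5,0,138,90)
c=cam('wrist');save('wrist','w31.png');save('scene','s31.png')
r=ctrl.tip_of('plunger_top','scene')[:1]+ctrl.tip_of('plunger_top','wrist')[:1]; print(r)
print(proj(c,W(SEAT,(-66.5,0,114))),proj(cam('scene'),W(SEAT,(-66.5,0,114))))
im=cv2.imread('pics/s31.png')[130:270,250:400]; cv2.imwrite('pics/s31z.png',cv2.resize(im,None,fx=4,fy=4,interpolation=cv2.INTER_CUBIC))
E
```

```text
t: 57.67
tool_pos: [0.5042, 0.0953, 0.1949]
tool_rot: [1.324, 1.132, -1.326]
contact_force: [-0.3, 0.1, 0.2]
opening: 0.0
t 57.67 at [0.5042 0.0953 0.1949] yaw 81.0 F [-0.3  0.1  0.2] tilt (np.float64(-0.0023), np.float64(0.0001))
turn 0.1 shift_mm after [56.9  1.8 -0.1]  (before [56.9  1.8 -0.1] )
[{'centre': [177.1, 316.1], 'score': 0.41}, {'centre': [219.6, 320.0], 'score': 0.73}]
[316.10776748 217.64496761] [321.04749143 176.04174443]
```

View pics/w31.png

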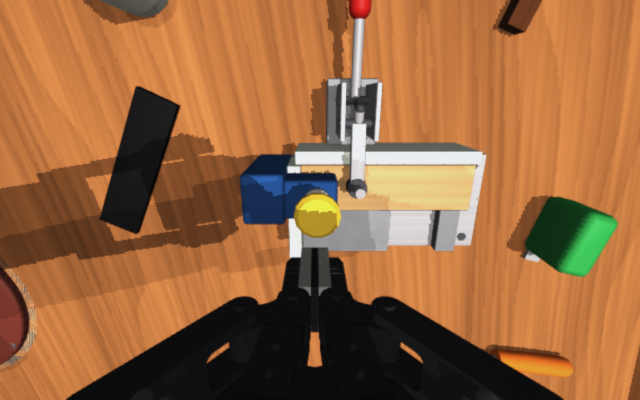

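View pics/s31z.png

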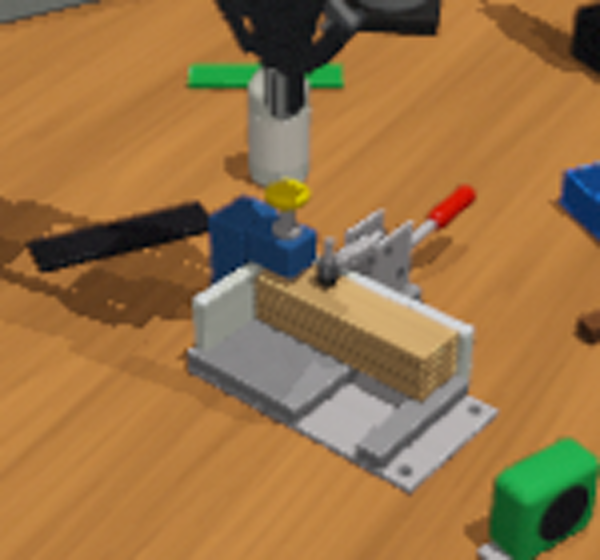

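```bash
python3 -m handwheel '[[0,[0.025,0.001,0],[0,0,0]],[0,[0.02,0,0],[0,0,0]],[0,[0.01,0,0],[0,0,0]],[0,[0.005,0,0],[0,0,0]],[0,[0.005,0,0],[0,0,0]],[0,[0.005,0,0],[0,0,0]],[0,[0.005,0,0],[0,0,0]],[0,[0,0,0],[0,0,0]],[0,[0,0,0],[0,0,0]]]'
python3 -m handwheel '[[0,[0.004,0,0],[0,0,0]],[0,[0.003,0,0],[0,0,0]],[0,[0.002,0,0],[0,0,0]],[0,[0,0,0],[0,0,0]],[0,[0,0,0],[0,0,0]]]'
```

```text
t: 58.62
tool_pos: [0.5058, 0.0948, 0.1233]
tool_rot: [1.325, 1.13, -1.325]
contact_force: [-6.4, -1.4, 7.2]
opening: -0.0002
t: 59.03
tool_pos: [0.5066, 0.0947, 0.1153]
tool_rot: [1.326, 1.129, -1.324]
contact_force: [-5.6, 0.0, 9.5]
opening: -0.0001
```

```bash
python3 -m handwheel '[[0,[0.003,0,0],[0,0,0]],[0,[0.002,0,0],[0,0,0]],[0,[0,0,0],[0,0,0]],[0,[0,0,0],[0,0,0]]]'
python3 -m handwheel '[[0,[0.0015,0,0],[0,0,0]],[0,[0,0,0],[0,0,0]],[0,[0,0,0],[0,0,0]]]'
python3 -m handwheel '[[0,[0.0015,0,0],[0,0,0]],[0,[0,0,0],[0,0,0]],[0,[0,0,0],[0,0,0]]]'
```

```text
t: 59.37
tool_pos: [0.5067, 0.0947, 0.1106]
tool_rot: [1.326, 1.129, -1.323]
contact_force: [-5.9, 1.1, 11.2]
opening: 0.0
t: 59.62
tool_pos: [0.5068, 0.0948, 0.1099]
tool_rot: [1.326, 1.129, -1.323]
contact_force: [-8.0, 0.7, 14.7]
opening: -0.0002
t: 59.87
tool_pos: [0.5069, 0.0948, 0.1099]
tool_rot: [1.326, 1.129, -1.324]
contact_force: [-12.4, 0.5, 21.6]
opening: -0.0005
```

At its stop: z has stalled at 0.1099 and the force is climbing. I'll hold briefly, then retract.

```bash
python3 -m handwheel '[[0,[0.001,0,0],[0,0,0]],[0,[0,0,0],[0,0,0]],[0,[0,0,0],[0,0,0]]]'
python3 -m handwheel '[[0,[-0.006,0,0],[0,0,0]],[0,[-0.01,0,0],[0,0,0]],[0,[-0.015,0,0],[0,0,0]],[0,[-0.03,0,0],[0,0,0]],[0,[-0.04,0,0],[0,0,0]],[0,[-0.04,0,0],[0,0,0]],[0,[-0.03,0,0.03],[0,0,0]],[0,[0,0,0.04],[0,0,0]],[0,[0,0,0.04],[0,0,0]],[0,[0,0,0],[0,0,0]]]'
python3 - <<'E'
from h import *
o,p,R=st(); print(o['t'],p)
c=cam('wrist');save('wrist','w32.png');save('scene','s32.png');save('side','d32.png')
for n in('scene','wrist'): print(n,ctrl.tip_of('plunger_top',n)[:1], proj(cam(n),W(SEAT,(-66.5,0,114))))
im=cv2.imread('pics/s32.png')[130:270,250:400]; cv2.imwrite('pics/s32z.png',cv2.resize(im,None,fx=4,fy=4,interpolation=cv2.INTER_CUBIC))
im=cv2.imread('pics/w32.png')[20:220,180:460]; cv2.imwrite('pics/w32z.png',cv2.resize(im,None,fx=2.8,fy=2.8,interpolation=cv2.INTER_CUBIC))
E
```

```text
t: 60.12
tool_pos: [0.507, 0.0948, 0.1099]
tool_rot: [1.326, 1.129, -1.324]
contact_force: [-15.1, -1.3, 26.1]
opening: 0.0002
t: 60.95
tool_pos: [0.4886, -0.0189, 0.2764]
tool_rot: [1.329, 1.12, -1.328]
contact_force: [-0.1, 1.1, 0.1]
opening: 0.0001
60.95 [ 0.48860604 -0.01892897  0.27641735]
scene [{'centre': [177.5, 318.5], 'score': 0.66}] [321.04749143 176.04174443]
wrist [{'centre': [59.6, 371.9], 'score': 0.63}] [313.76384078  61.05372138]
```

View pics/s32z.png

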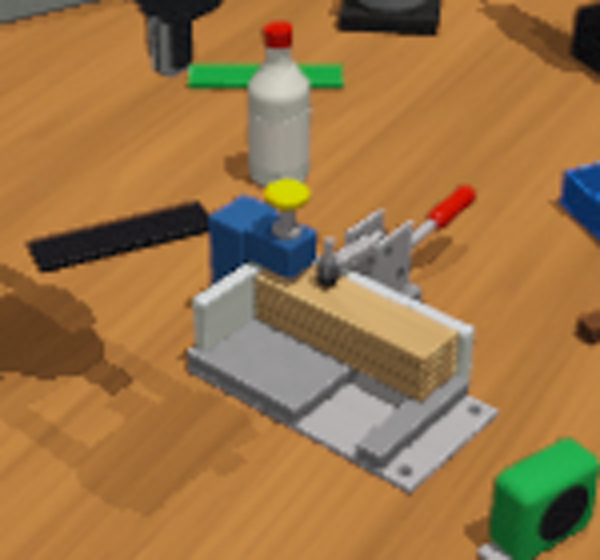

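View pics/w32.png

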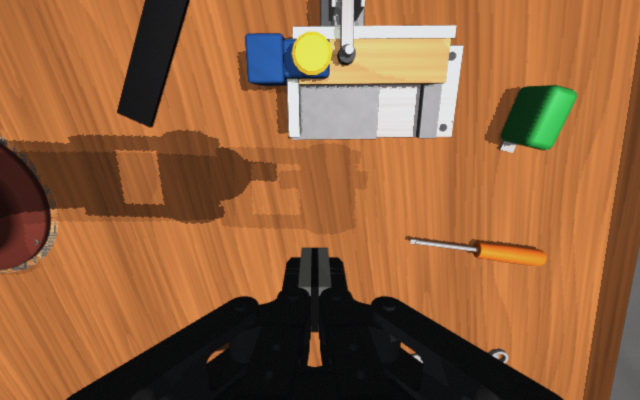

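View pics/w32z.png

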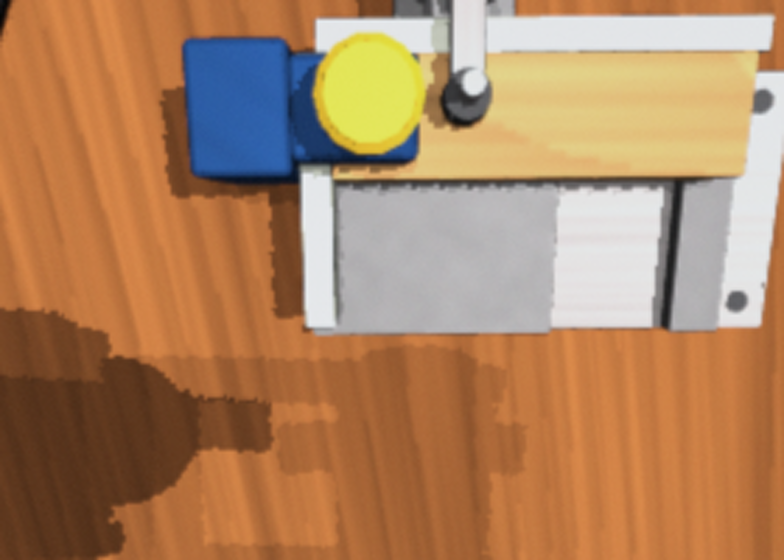

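The pack sits flush against the fence and stop, the clamp is down on it, the plunger is back up and the robot is clear. I'm handing in.

```bash
python3 - <<'E'
from h import *
print(ctrl.finish_job(), ctrl.get_obs()['t'])
E
```

```text
the job is handed in; nothing more can be done
the job is handed in; nothing more can be done
```

The job is done and handed in at about 61 s of robot time. All five slats are stacked in the jig, tapped flush, clamped and punched.

- **Pack:** I pushed it against the long fence until the force reached about 10 N, then against the end stop to about 7 N. The last scene and wrist pictures show it flush on both sides as far as can be seen, with no slat visibly out of line. The end under the punch is partly hidden.
- **Clamp:** I pinched the red handle and led it over its arc. A final press met a hard stop at the height expected for the locked position. The only disagreement came before that: I felt no stop while leading the handle over, because the fingers slid along the grip.
- **Plunger:** I pressed it only after the clamp was locked. It stalled at about 24 mm of travel as the force rose to 26 N. It came back up by itself.
- **Bench and limits:** Nothing else on the bench looks moved in the pictures. The highest force reading I saw was about 30 N.
- **Jig position:** The pushing and gripping contacts put the jig about 1–2 mm from my camera fit along its x axis. I allowed for this when pressing the plunger.

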